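# Check in the patio coasters

## Task

Draw each wooden coaster up out of the slotted block by its top edge and set it in a bay of its own on the sloping stand, leaning back on the panel with its foot on the two pins and its label facing out. When all are there, take the scanner wand from its pad and scan the labels in stock-list order - square, then round, then hexagonal, then oblong, passing over any that is missing - pointing it squarely at the middle of each label from about 8 cm and holding it still for 2 seconds. Finally lay the wand back in the middle of its pad, nose pointing the same way as before, and leave the crockery and everything else on the ledge undisturbed.

Things in the scene. Friction and masses are not known exactly. Their poses are not given: they have to be found in the camera images.
- rack: Fixed dark wooden block, 190 (x) x 112 (y) x 45 mm, with four slots at x = -75, -25, 25, 75 mm, each 10.5 mm wide, running along y, 33 mm deep (floor 12 mm above the ledge; a 32 mm wide open channel along x in the floors lets the round coaster sink 3 mm lower). Origin: centre of underside. x points towards the robot, z up.
- stand: Fixed aluminium stand: base plate 110 (x) x 440 (y) x 8 mm; flat panel 440 wide, 8 thick, leaning back 35 degrees from vertical, its front facing the robot and up: normal n = (0.819, 0, 0.574), upslope u = (-0.574, 0, 0.819). Four bays at y = -157.5, -52.5, 52.5, 157.5 mm, two steel pins each. Origin: centre of underside; x towards the robot, z up.
- bay (a point): On the panel's front face, in the bay at y = -157.5 mm, midway between its two pins, at (20, -157.5, 22) mm in the stand's frame; other bays every 105 mm along +y. The panel runs from 10 mm below to 60 mm above it along u, so coasters stick out above. In each bay the pins (8 mm diameter) stand 18 mm out along n, axes at u = 0, 20 mm either side of the bay's middle.
- pad: Black rubber pad of the scanner wand, 200 (x) x 130 (y) x 3 mm, fixed flat on the ledge. Origin: centre of the underside. The wand's nose belongs towards the pad's +x, which points roughly away from the robot.
- square: Light wooden coaster, 8 mm thick, 92 mm square, 60 g, with a white label 40 (y) x 30 mm (z) with black bars at the middle of one face. Origin: centre of that labelled face; x axis straight out of the label, the wood lying from x = 0 to -8 mm; y, z in the face along its edges (z up at first). Starts on edge in a slot, label towards the robot. Maybe absent.
- round: Light wooden coaster, 8 mm thick, a disc 96 mm in diameter, 60 g, with a white label 40 (y) x 30 mm (z) with black bars at the middle of one face. Origin: centre of that labelled face; x axis straight out of the label, the wood lying from x = 0 to -8 mm; y, z in the face (z up at first). Starts on edge in a slot, label towards the robot. Maybe absent.
- oblong: Light wooden coaster, 8 mm thick, an oblong 66 mm wide (y) x 106 mm high (z), 60 g, with a white label 40 (y) x 30 mm (z) with black bars at the middle of one face. Origin: centre of that labelled face; x axis straight out of the label, the wood lying from x = 0 to -8 mm; y, z in the face along its edges (z up at first). Starts on edge in a slot, label towards the robot. Maybe absent.
- hexagon: Light wooden coaster, 8 mm thick, a hexagon 92 mm across flats (flat 53 mm edges at top and bottom), 60 g, with a white label 40 (y) x 30 mm (z) with black bars at the middle of one face. Origin: centre of that labelled face; x axis straight out of the label, the wood lying from x = 0 to -8 mm; y, z in the face (z up at first). Starts on edge in a slot, label towards the robot. Maybe absent.
- wand: Scanner wand, 140 g, lying on its pad: grey handle 30 mm wide (y) and high (z) from x = -85 to 40 mm; black head 46 mm wide, 30 high, from x = 40 to 90 mm with a red window at the nose. Origin: in the middle of its cross-section, 15 mm above its underside, near the centre of mass, the place to grip; x points to the nose. The beam runs along x (y = z = 0).
- wand_nose (a point): Centre of the window at the wand's nose, 90 mm from the wand's origin along its x.
- teapot: White ceramic teapot with steel lid, 132 mm across, 124 mm high, spout to +y, handle to -y (about 105 mm either way). Origin: centre of the underside. Bystander, loose.
- cup_a: Small glass cup, 64 mm across, 70 mm high. Origin: centre of the underside. Bystander, loose.
- cup_b: A second, like glass cup, 64 mm across, 70 mm high, nearer the robot. Origin: centre of the underside. Bystander, loose.
- bowls: Three nested orange melamine bowls, 132 mm across, 74 mm high. Origin: centre of the underside. Bystander, loose.
- jar: White ceramic jar, 68 mm across, 85 mm high. Origin: centre of the underside. Bystander, loose.
- spoon: Steel spoon, 170 mm long, lying flat. Bystander, loose.
- flat_coaster: Round wooden coaster without label, 96 mm across, 8 mm thick, lying flat near the far edge. Origin: centre of the underside. Bystander, loose.
There are look-alikes about, which are no part of the job. Leave any green look-alike of the round alone.

How it is judged:
By the outcome, as a careful person would: the job done as asked, in the order asked, and still so for the second after the job is handed in, with the robot touching nothing.
Of square, round, hexagon, oblong only 3 to 4 are there at a start; the rules pass over those that are not, and their reading is None.
At some moment in a run one of wand may be knocked a few centimetres aside while the robot is not near it.
It also fails if it takes over 210 s, if anything falls off the work surface, if the arm or the gripper's body presses on something with over 40 N, if the wrist force passes 120 N, or if a joint passes its speed limit or range.

## Robot

A 6-joint arm with a two-finger parallel gripper is mounted at the origin on the work surface. World frame = base frame: x ahead of the robot, y to its left, z up, the work surface at z = 0. Lengths are in mm, angles in degrees, forces in N, time in s.
With the tool pointing down it reaches from about 300 to 850 mm from the base axis. Payload 4.2 kg.
Tool frame: the origin (TCP) lies on the centre line of the jaws, within the pads' length; the fingertips stand 14 mm ahead of it and the grasp point (between the pads) lies 5 mm behind it; z points along the fingers, y is the line along which they close (so a half turn about z gives the same grasp; the last joint's range is limited). The gripper opens to 91 mm and grips with 3 to 60 N. Pads are 32 mm wide; open, the fingers measure 118 mm over their backs; the gripper's body (76 mm by 178 mm) begins 60 mm behind the grasp point.
Start: joints at [-75.917, 18.312, 89.639, -0, 72.044, -1.146], TCP at [151.045, -554.825, 190.776] pointing down, gripper open.
Joint ranges: [-177.97, 177.97], [-48.28, 115.42], [12.27, 149.76], [-77.06, 257.06], [2.81, 150.46], [-146.56, 146.56]. Speed limits (degrees/s): [147.25, 147.25, 180, 180, 180, 180].

## Interface

Orientations are given as [roll, pitch, yaw] about the fixed x, y, z axes, in that order (R = Rz(yaw) Ry(pitch) Rx(roll)).
In Python, from workcell import * gives the robot as it stands. The module is installed in compiled form; this text tells all that it offers.
- The arm moves only by the shell command python3 -m crank 'ROWS' [FORCE]. ROWS is JSON, a list of rows, each an object of numbers: "grip": the finger opening in m, from 0 to 0.0912; "x", "y", "z": the shift along the tool's x, y, z in m; "yaw": the turn about the tool's z in rad. In form: [{"grip": .., "x": .., "y": .., "z": .., "yaw": ..}, ...]. A call has exactly 5 rows; each row is the pose to reach, as a shift and turn from the pose commanded when the call began, along the tool's axes at that moment; what a row does not reach only later rows make up. A row lasts 1/12 s, in which the tool goes at most 41.7 mm and 7.16 degrees, less where a joint would pass 70% of its speed; a pose out of reach is approached as far as the arm can. A call with a gripper value outside its range is refused whole. The fingers move at their own pace and stop on an object; FORCE is the grip in N (left out, the last holds). Time passes only in rows, so rows that repeat a pose let the fingers close, or fill a call up. It gives the time, the measured TCP pose, the force, the opening and the grip force at its end, in the units of the state.
- state(): the state, without advancing time (a new reading comes with each control period).
- grab_frame(name): name is "scene" or "top" or "wrist"; returns the picture (480x640x3 uint8, red, green, blue); there is no depth.
- camera_model(name): a dict with "intrinsics" (3x3 intrinsics, pixels), "distortion" ([k1, k2, p1, p2, k3] as OpenCV has them; the pictures are not rectified), "R" (3x3) and "t" (3): a world point X has camera coordinates R X + t. Camera axes: x right, y down, z forward; pixel columns grow to the right and rows downward; lengths in mm; the calibration is good to about 2 mm. A picture is of the moment at which its call begins: read the wrist's pose just before it. camera_model takes no time and is no camera call; for the wrist camera it gives the pose at the moment of the call.
- job_done(): hands the job in; it is judged then, once.
The state is a dict: "time_s": time; "qpos": joint angles; "qvel": joint speeds; "effort": joint torques, N m; "ee_pos": TCP position; "ee_rot": TCP orientation; "force": force on the tool from outside, world axes, zero at the start; "torque": the same for the moment, N m; "gripper_width": finger opening in mm; "gripper_force": force on a finger pad.
Only numpy, scipy, OpenCV 4.12 (cv2) and the standard library are available. Lean on these libraries where they do the work, as an engineer would, in place of code of your own. Each camera call takes 0.05 s, during which the arm holds its last target. There are 200 camera calls.

## Working session

There is one attempt and no reset: what is moved stays moved. The work goes in short steps, Python scripts to look and compute and a shell command to move; the robot and the scene stay as the last step left them, time stands still between calls to the robot, and variables do not carry over. Pictures are saved under pics/ and viewed, at most 14 in all, crops included, and the job is handed in when it is done.

```bash
mkdir -p pics; ls
python3 - <<'E'
from workcell import *
import cv2
s=state(); print(s)
for n in ("scene","top","wrist"):
    f=grab_frame(n); cv2.imwrite(f"pics/{n}0.png",f[:,:,::-1]); m=camera_model(n); print(n,m)
E
```

```text
pics
{'time_s': 0.0, 'qpos': array([-7.59173230e+01,  1.83505742e+01,  8.97064334e+01,  9.09964914e-04,
        7.20419214e+01, -1.14555874e+00]), 'qvel': array([ 0.00930582, -0.11504399, -0.02167977, -0.00217279,  0.1487831 ,
        0.01887713]), 'effort': array([ 3.87509510e-05, -4.12458086e+01, -2.31969559e+01,  7.24529405e-02,
        4.58184828e-02, -1.50873384e-04]), 'ee_pos': array([ 150.91102292, -554.28689127,  189.93081001]), 'ee_rot': array([-1.79901108e+02, -2.84280521e-03,  1.52279519e+01]), 'force': array([-0.02468274, -0.27057165,  0.48809414]), 'torque': array([0.03430248, 0.05039113, 0.03938866]), 'gripper_force': 0.0, 'gripper_width': 90.83854395713372}
scene {'intrinsics': array([[552.95073004,   0.        , 313.3591667 ],
       [  0.        , 552.95073004, 245.47127482],
       [  0.        ,   0.        ,   1.        ]]), 'distortion': array([-0.09706583,  0.        ,  0.        ,  0.        ,  0.        ]), 'R': array([[ 0.54660576,  0.8373545 ,  0.00771851],
       [ 0.68604844, -0.44251329, -0.5775115 ],
       [-0.48016631,  0.32096638, -0.81634606]]), 't':
[... 300 characters left out ...]
,  0.        ]), 'R': array([[-0.01807108, -0.99960468, -0.02153898],
       [-0.98870666,  0.02107117, -0.14837505],
       [ 0.14877024,  0.01861444, -0.98869658]]), 't': array([ -28.7024623 ,  610.53265668, 1469.50421247])}
wrist {'intrinsics': array([[373.31246076,   0.        , 319.40849921],
       [  0.        , 373.31246076, 238.89009059],
       [  0.        ,   0.        ,   1.        ]]), 'distortion': array([-0.00670334,  0.        ,  0.        ,  0.        ,  0.        ]), 'R': array([[ 0.2628578 , -0.96483406, -0.00101063],
       [-0.931734  , -0.25411181,  0.25942039],
       [-0.25055444, -0.06724904, -0.96576397]]), 't': array([-573.82773861,  -28.93932023,  390.3191362 ])}
```

View pics/scene0.png

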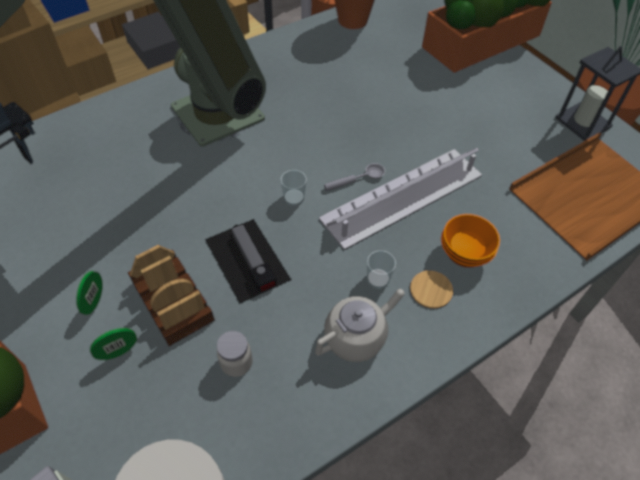

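View pics/top0.png

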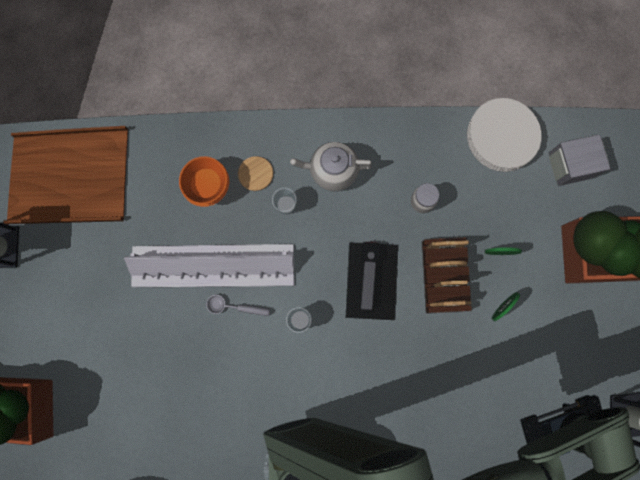

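```bash
cat > h.py <<'E'
import numpy as np, cv2
from workcell import *
def ray(n,px,M=None):
    m=M or camera_model(n)
    p=cv2.undistortPoints(np.array([[px]],float),m["intrinsics"],m["distortion"])[0,0]
    R,t=m["R"],m["t"]; c=-R.T@t; d=R.T@np.array([p[0],p[1],1]); return c,d
def atz(n,px,z,M=None):
    c,d=ray(n,px,M); return c+d*(z-c[2])/d[2]
def proj(n,X,M=None):
    m=M or camera_model(n)
    return cv2.projectPoints(np.atleast_2d(X).astype(float),cv2.Rodrigues(m["R"])[0],m["t"],m["intrinsics"],m["distortion"])[0][:,0]
E
python3 - <<'E'
import cv2,numpy as np
t=cv2.imread('pics/top0.png');s=cv2.imread('pics/scene0.png')
a=cv2.resize(t[230:325,340:480],(400,271),interpolation=cv2.INTER_CUBIC)
a2=cv2.resize(t[235:325,118:308],(800,379),interpolation=cv2.INTER_CUBIC)[:,:800]
b=cv2.resize(s[235:345,125:225],(220,242),interpolation=cv2.INTER_CUBIC)
c=cv2.resize(s[235:350,70:225],(365,271),interpolation=cv2.INTER_CUBIC)
top=np.hstack([a,c,np.zeros((271,35,3),np.uint8)])
im=np.vstack([top,cv2.resize(a2,(800,329))]);print(im.shape);cv2.imwrite('pics/crop1.png',im)
E
```

```text
(600, 800, 3)
```

View pics/crop1.png

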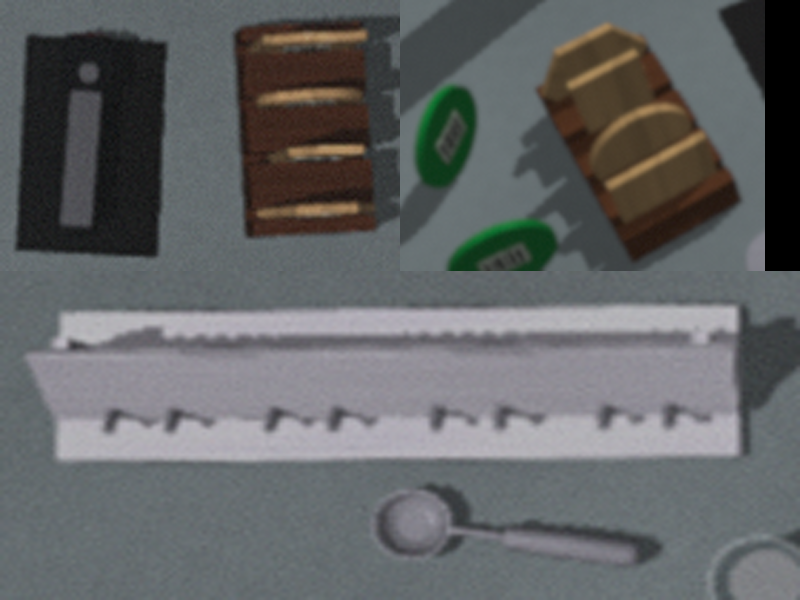

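Run:
```python
from h import *
s=2.857
for nm,px,z in [("rack c",(340+236/s,230+28/s),45),("rack",(340+360/s,230+24/s),45),("rack",(340+373/s,230+228/s),45),("rack",(340+246/s,230+236/s),45),
 ("padTL",(340+28/s,230+36/s),3),("padTR",(340+166/s,230+42/s),3),("padBR",(340+157/s,230+256/s),3),("padBL",(340+16/s,230+248/s),3),
 ("wandtail",(340+77/s,230+227/s),30),("wandhead",(340+90/s,230+72/s),30),
 ]: print(nm,atz("top",px,z).round(1))
sx,sy=800/190,329/90
for nm,px,z in [("baseTL",(118+62/sx,235+(312-271)/sy),8),("baseTR",(118+738/sx,235+(305-271)/sy),8),("baseBR",(118+740/sx,235+(455-271)/sy),8),("baseBL",(118+57/sx,235+(460-271)/sy),8),
 ("panTL",(118+28/sx,235+(353-271)/sy),71),("panTR",(118+738/sx,235+(347-271)/sy),71)]: print(nm,atz("top",px,z).round(1))
for nm,px,z in [("teapot",(337,157),124),("cup_a",(285,200),70),("cup_b",(299,319),70),("jar",(427,193),85),("green1",(503,250),90),("green2",(507,305),90)]: print(nm,atz("top",px,z).round(0))
```

```text
rack c [ 591.8 -306.9   45. ]
rack [ 593.  -421.2   45. ]
rack [ 407.8 -424.1   45. ]
rack [ 404.1 -308.5   45. ]
padTL [ 594.3 -119.4    3. ]
padTR [ 585.9 -247.5    3. ]
padBR [ 388.6 -232.6    3. ]
padBL [ 398.8 -103.7    3. ]
wandtail [ 416.2 -158.4   30. ]
wandhead [ 556.3 -174.1   30. ]
baseTL [595.6 468.6   8. ]
baseTR [592.2  30.4   8. ]
baseBR [483.5  30.5   8. ]
baseBL [485.6 469.4   8. ]
panTL [557.9 467.8  71. ]
panTR [554.3  26.7  71. ]
teapot [795. -89. 124.]
cup_a [699.  46.  70.]
cup_b [395.  14.  70.]
jar [ 707. -317.   85.]
green1 [ 555. -505.   90.]
green2 [ 416. -508.   90.]
```

View pics/wrist0.png

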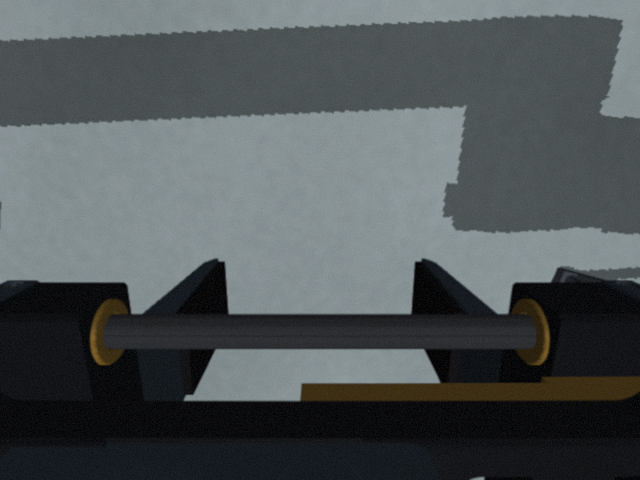

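Candidates in the top view: wooden coasters on edge in the rack at (447,244) square, (447,264) round, (447,284) oblong and (447,303) hexagon. Look-alikes I leave alone: green discs at (503,250) and (507,305), the flat unlabelled coaster at (256,173), and the lid or plate at (505,133). The crop shows all four wooden coasters present. The stand is at (212,265), and the wand is on its pad at (368,280), nose away from the robot. I'm moving to hover over the square's slot.

```bash
python3 -m crank '[{"grip":0.09,"x":0.04,"y":-0.006,"z":0,"yaw":-0.12},{"grip":0.06,"x":0.08,"y":-0.012,"z":0,"yaw":-0.24},{"grip":0.04,"x":0.12,"y":-0.018,"z":0,"yaw":-0.36},{"grip":0.03,"x":0.16,"y":-0.025,"z":0,"yaw":-0.48},{"grip":0.024,"x":0.2,"y":-0.031,"z":0,"yaw":-0.6}]' 20
python3 -m crank '[{"grip":0.024,"x":0.032,"y":0.015,"z":0,"yaw":-0.12},{"grip":0.024,"x":0.064,"y":0.03,"z":0,"yaw":-0.24},{"grip":0.024,"x":0.096,"y":0.045,"z":0,"yaw":-0.36},{"grip":0.024,"x":0.128,"y":0.06,"z":0,"yaw":-0.48},{"grip":0.024,"x":0.16,"y":0.075,"z":0,"yaw":-0.6}]'
python3 -m crank '[{"grip":0.024,"x":0.015,"y":0.024,"z":0,"yaw":-0.05},{"grip":0.024,"x":0.03,"y":0.048,"z":0,"yaw":-0.1},{"grip":0.024,"x":0.044,"y":0.073,"z":0,"yaw":-0.117},{"grip":0.024,"x":0.044,"y":0.073,"z":0,"yaw":-0.117},{"grip":0.024,"x":0.044,"y":0.073,"z":0,"yaw":-0.117}]'
cat > look.py <<'E'
import sys; from h import *
s=state(); M=camera_model("wrist"); f=grab_frame("wrist"); cv2.imwrite(f"pics/{sys.argv[1]}.png",f[:,:,::-1])
import pickle; pickle.dump(M,open(f"pics/{sys.argv[1]}.pkl","wb"))
print(s["time_s"],s["ee_pos"].round(1),s["ee_rot"].round(1),s["force"].round(1),round(s["gripper_width"],1))
E
python3 look.py w1
```

```text
time_s: 0.57
ee_pos: [337.1, -471.1, 190.5]
ee_rot: [-180.0, -0.0, 49.9]
force: [0.6, -0.5, 0.6]
gripper_width: 66.1
gripper_force: 0.0
time_s: 0.98
ee_pos: [498.0, -398.0, 190.4]
ee_rot: [-180.0, -0.0, 84.3]
force: [-0.2, 0.3, -0.7]
gripper_width: 32.9
gripper_force: 0.0
time_s: 1.4
ee_pos: [574.7, -362.0, 189.7]
ee_rot: [-179.9, -0.0, 90.8]
force: [-0.3, -0.5, 0.1]
gripper_width: 24.2
gripper_force: 0.0
1.4 [ 574.7 -362.   189.7] [-179.9   -0.    90.8] [-0.3 -0.5  0.1] 24.2
```

View pics/w1.png

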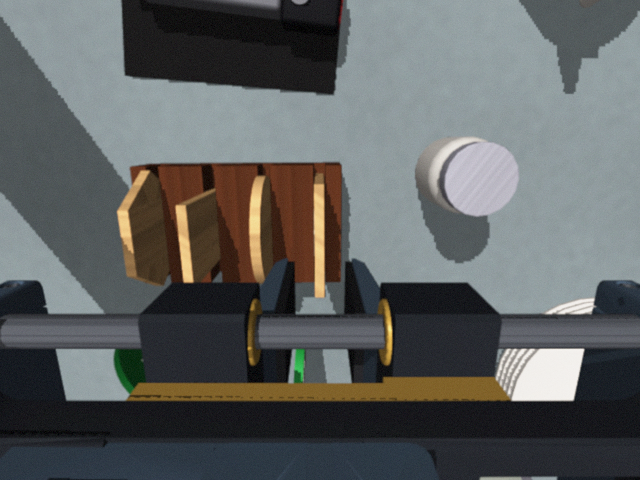

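The square (top edge at columns 314–325) is between the open fingers. The round is at 260, the oblong at 200 and the hexagon at 140. Next I measure the edges.

Run:
```python
from h import *; import pickle
M=pickle.load(open('pics/w1.pkl','rb'))
for nm,px,z in [("sq",(319,174),104),("sq",(319.5,297),104),("rd hi",(262,225),105),("obl",(210,192),118),("obl",(184,290),118),("hex",(150,173),104),("hex",(125,212),80),
 ("rackTL",(133,167),45),("rackTR",(341,163),45),("rackBR",(341,282),45),("padBL",(126,75),3),("padBR",(334,93),3),("handle",(148,0),28)]: print(nm,atz("wrist",px,z,M).round(1))
```

```text
sq [ 573.8 -313.6  104. ]
sq [ 575.6 -412.   104. ]
rd hi [ 530.7 -352.8  105. ]
obl [ 496.3 -326.2  118. ]
obl [ 471.7 -401.7  118. ]
hex [ 448.4 -314.6  104. ]
hex [ 413.5 -349.1   80. ]
rackTL [ 407. -315.   45.]
rackTR [ 593.1 -308.9   45. ]
rackBR [ 596.4 -422.    45. ]
padBL [ 389.3 -232.3    3. ]
padBR [ 586.8 -245.8    3. ]
handle [ 427.  -176.8   28. ]
```

```bash
python3 -m crank '[{"grip":0.024,"x":0,"y":0,"z":0.03,"yaw":0},{"grip":0.024,"x":0,"y":0,"z":0.06,"yaw":0},{"grip":0.024,"x":0,"y":0,"z":0.08,"yaw":0},{"grip":0.024,"x":0,"y":0,"z":0.093,"yaw":0},{"grip":0.024,"x":0,"y":0,"z":0.093,"yaw":0}]' 20
python3 -m crank '[{"grip":0,"x":0,"y":0,"z":0,"yaw":0},{"grip":0,"x":0,"y":0,"z":0,"yaw":0},{"grip":0,"x":0,"y":0,"z":0,"yaw":0},{"grip":0,"x":0,"y":0,"z":0,"yaw":0},{"grip":0,"x":0,"y":0,"z":0,"yaw":0}]' 20
python3 -m crank '[{"grip":0,"x":0,"y":0,"z":-0.01,"yaw":0},{"grip":0,"x":0,"y":0,"z":-0.03,"yaw":0},{"grip":0,"x":0,"y":0,"z":-0.06,"yaw":0},{"grip":0,"x":0,"y":0,"z":-0.09,"yaw":0},{"grip":0,"x":0,"y":0,"z":-0.12,"yaw":0}]'
python3 look.py w2
```

```text
time_s: 1.87
ee_pos: [570.4, -362.6, 94.2]
ee_rot: [-179.6, -0.2, 90.6]
force: [-0.3, 1.6, -0.1]
gripper_width: 24.1
gripper_force: 0.0
time_s: 2.28
ee_pos: [574.2, -363.4, 98.9]
ee_rot: [179.9, 0.1, 90.7]
force: [-0.2, 0.8, -0.3]
gripper_width: 0.5
gripper_force: 0.0
time_s: 2.7
ee_pos: [573.8, -362.8, 220.1]
ee_rot: [180.0, 0.0, 90.7]
force: [-0.4, -0.6, -0.1]
gripper_width: 0.7
gripper_force: 0.0
2.7 [ 573.8 -362.8  220.1] [180.    0.   90.7] [-0.4 -0.6 -0.1] 0.7
```

View pics/w2.png

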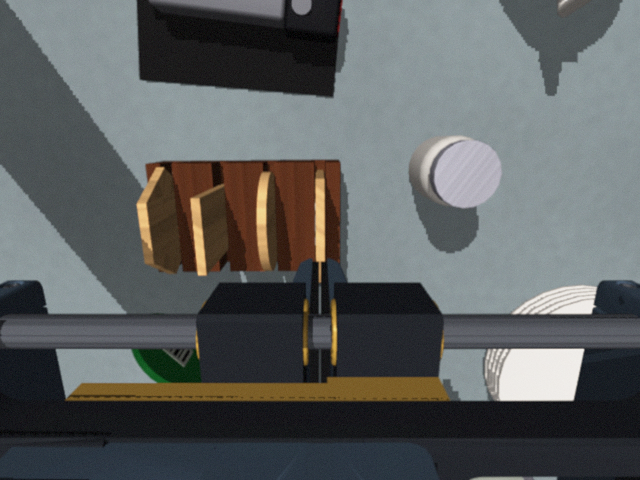

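The gripper closed on nothing. The square is still in its slot (column 320, rows 163–265). I'm checking heights by projection.

Run:
```python
from h import *; import pickle
for n,tcp in (('w1',(574.7,-362,189.7)),('w2',(573.8,-362.8,220.1))):
    M=pickle.load(open(f'pics/{n}.pkl','rb')); print(n,"cam",(-M["R"].T@M["t"]).round(1))
    t=np.array(tcp)
    print("tip",proj("wrist",t-[0,0,14],M).round(1),"grasp",proj("wrist",t+[0,0,5],M).round(1))
    for z in (104,80,45): print(z,proj("wrist",[[574,-316,z],[574,-362,z],[574,-408,z]],M).round(0).tolist())
    print("rack corners",proj("wrist",[[594,-309,45],[594,-421,45],[404,-309,45]],M).round(0).tolist())
# square top from scene+top views
for z in (70,80,90,104): print(z, proj("top",[[574,-363,z]]).round(1), proj("scene",[[574,-320,z],[574,-363,z],[574,-409,z]]).round(1).tolist())
```

```text
w1 cam [ 574.4 -288.6  383.5]
tip [[318.9 268.1]] grasp [[318.8 279.9]]
104 [[319.0, 177.0], [318.0, 237.0], [318.0, 292.0]]
80 [[319.0, 174.0], [319.0, 230.0], [318.0, 281.0]]
45 [[319.0, 171.0], [319.0, 221.0], [318.0, 268.0]]
rack corners [[342.0, 163.0], [339.0, 281.0], [129.0, 160.0]]
w2 cam [ 573.3 -289.2  413.8]
tip [[318.8 268.1]] grasp [[318.8 279.9]]
104 [[320.0, 172.0], [319.0, 227.0], [319.0, 278.0]]
80 [[320.0, 170.0], [319.0, 221.0], [319.0, 269.0]]
45 [[320.0, 167.0], [319.0, 214.0], [319.0, 257.0]]
rack corners [[341.0, 160.0], [338.0, 269.0], [144.0, 158.0]]
70 [[446.2 244.9]] [[202.3, 299.8], [183.6, 309.7], [163.2, 320.4]]
80 [[446.9 244.3]] [[201.5, 297.4], [182.6, 307.3], [162.1, 318.1]]
90 [[447.7 243.8]] [[200.7, 295.0], [181.7, 304.9], [161.0, 315.7]]
104 [[448.8 243.1]] [[199.6, 291.5], [180.4, 301.5], [159.5, 312.4]]
```

Run:
```python
from h import *
f=grab_frame("scene")[:,:,::-1]; cv2.imwrite('pics/scene1.png',f)
a=cv2.imread('pics/w1.png')[150:310,250:390]; b=cv2.imread('pics/w2.png')[150:310,250:390]
r=lambda i,w,h: cv2.resize(i,(w,h),interpolation=cv2.INTER_CUBIC)
o=np.hstack([r(a,262,300),r(b,262,300),r(f[220:360,70:220],276,300)])
cv2.imwrite('pics/c2.png',o); print(o.shape)
```

```text
(300, 800, 3)
```

View pics/c2.png

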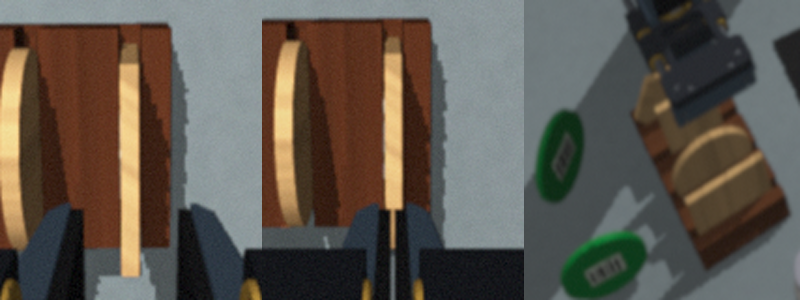

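The square hasn't moved. In the wrist view, the fingertip gap is 52 px for 24.2 mm. That puts the tips about 25 mm behind the reported TCP, so the last grasp closed above the edge. I'll go lower, in a range that is safe whichever figure is right.

```bash
python3 -m crank '[{"grip":0.024,"x":0,"y":0,"z":0,"yaw":0},{"grip":0.024,"x":-0.004,"y":0.001,"z":0.03,"yaw":0},{"grip":0.024,"x":-0.004,"y":0.001,"z":0.06,"yaw":0},{"grip":0.024,"x":-0.004,"y":0.001,"z":0.09,"yaw":0},{"grip":0.024,"x":-0.004,"y":0.001,"z":0.12,"yaw":0}]' 20
python3 -m crank '[{"grip":0.024,"x":0,"y":0,"z":0.01,"yaw":0},{"grip":0.024,"x":0,"y":0,"z":0.02,"yaw":0},{"grip":0.024,"x":0,"y":0,"z":0.028,"yaw":0},{"grip":0.024,"x":0,"y":0,"z":0.032,"yaw":0},{"grip":0.024,"x":0,"y":0,"z":0.032,"yaw":0}]'
python3 -m crank '[{"grip":0.024,"x":0,"y":0,"z":0,"yaw":0},{"grip":0,"x":0,"y":0,"z":0,"yaw":0},{"grip":0,"x":0,"y":0,"z":0,"yaw":0},{"grip":0,"x":0,"y":0,"z":0,"yaw":0},{"grip":0,"x":0,"y":0,"z":0,"yaw":0}]'
python3 look.py w3
```

```text
time_s: 3.22
ee_pos: [573.9, -366.3, 95.2]
ee_rot: [-179.9, -0.1, 90.7]
force: [-0.2, 0.2, 0.6]
gripper_width: 23.9
gripper_force: 0.0
time_s: 3.63
ee_pos: [575.1, -367.1, 65.9]
ee_rot: [180.0, 0.0, 90.7]
force: [0.5, 0.6, 0.6]
gripper_width: 23.7
gripper_force: 0.0
time_s: 4.05
ee_pos: [575.2, -367.3, 66.7]
ee_rot: [179.9, 0.1, 90.7]
force: [-0.9, 0.3, 2.7]
gripper_width: 8.0
gripper_force: 20.0
4.05 [ 575.2 -367.3   66.7] [1.799e+02 1.000e-01 9.070e+01] [-0.9  0.3  2.7] 8.0
```

Gripped (8.0 mm, 20 N). Lifting and carrying it to the bay at world y≈92.

```bash
python3 -m crank '[{"grip":0,"x":0,"y":0,"z":-0.01,"yaw":0},{"grip":0,"x":0,"y":0,"z":-0.03,"yaw":0},{"grip":0,"x":0,"y":0,"z":-0.06,"yaw":0},{"grip":0,"x":0,"y":0,"z":-0.09,"yaw":0},{"grip":0,"x":0,"y":0,"z":-0.12,"yaw":0}]'
python3 -m crank '[{"grip":0,"x":0.015,"y":0,"z":0,"yaw":0},{"grip":0,"x":0.045,"y":0,"z":0,"yaw":0},{"grip":0,"x":0.08,"y":0,"z":0,"yaw":0},{"grip":0,"x":0.12,"y":0,"z":0,"yaw":0},{"grip":0,"x":0.16,"y":0,"z":0,"yaw":0}]'
python3 -m crank '[{"grip":0,"x":0.04,"y":-0.01,"z":0,"yaw":0},{"grip":0,"x":0.08,"y":-0.02,"z":0,"yaw":0},{"grip":0,"x":0.12,"y":-0.03,"z":0,"yaw":0},{"grip":0,"x":0.16,"y":-0.04,"z":0,"yaw":0},{"grip":0,"x":0.2,"y":-0.055,"z":0,"yaw":0.02}]'
python3 -m crank '[{"grip":0,"x":0.04,"y":0,"z":0,"yaw":0},{"grip":0,"x":0.07,"y":0,"z":0,"yaw":0},{"grip":0,"x":0.09,"y":0,"z":0,"yaw":0},{"grip":0,"x":0.098,"y":0,"z":0,"yaw":0},{"grip":0,"x":0.098,"y":0,"z":0,"yaw":0}]'
python3 look.py w4
```

```text
time_s: 4.52
ee_pos: [574.8, -366.8, 187.4]
ee_rot: [-180.0, -0.0, 90.7]
force: [0.6, -0.8, -0.4]
gripper_width: 7.8
gripper_force: 20.0
time_s: 4.93
ee_pos: [572.5, -205.4, 185.7]
ee_rot: [-180.0, -0.0, 90.6]
force: [1.1, -0.1, 0.5]
gripper_width: 7.9
gripper_force: 20.0
time_s: 5.35
ee_pos: [515.5, -6.6, 185.9]
ee_rot: [179.9, -0.0, 89.5]
force: [1.0, 0.7, -0.3]
gripper_width: 7.8
gripper_force: 20.0
time_s: 5.77
ee_pos: [516.5, 90.8, 185.8]
ee_rot: [-180.0, -0.0, 89.7]
force: [1.0, -0.3, -0.3]
gripper_width: 7.6
gripper_force: 20.0
5.7667 [516.5  90.8 185.8] [-180.    -0.    89.7] [ 1.  -0.3 -0.3] 7.6
```

View pics/w4.png

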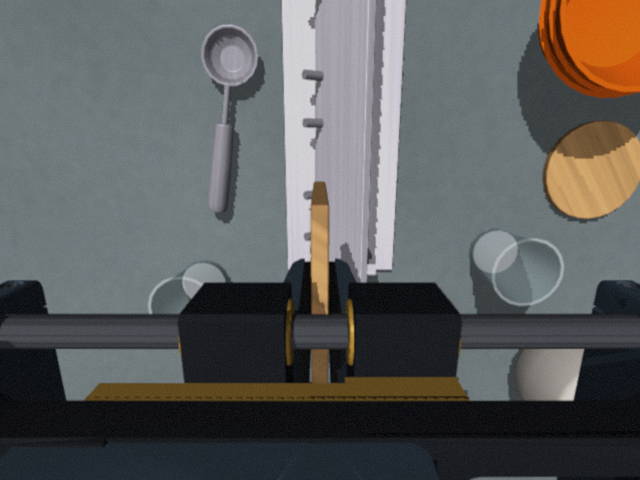

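Square held, hanging vertically, above the stand. Pin pairs show at (313,75)/(313,123) and (308,195)/(308,236). I'm comparing them with my stand pose.

```bash
cat >> h.py <<'E'
def stand(P,c=(539.2,249.7),yaw=179.6):
    a=np.radians(yaw); R=np.array([[np.cos(a),-np.sin(a),0],[np.sin(a),np.cos(a),0],[0,0,1]])
    return (R@np.atleast_2d(P).T).T+[c[0],c[1],0]
n_=np.array([.819,0,.574]);u_=np.array([-.574,0,.819])
E
python3 - <<'E'
from h import *; import pickle
M=pickle.load(open('pics/w4.pkl','rb'))
for b in (157.5,52.5,-52.5):
    for s in (-20,20):
        P=np.array([20,b+s,22.])
        print(b,s,proj("wrist",stand([P+18*n_,P]),M).round(0).tolist())
print("base corners",proj("wrist",stand([[55,220,8],[-55,220,8]]),M).round(0).tolist())
P=np.array([20,220,22.]);print("panel top/bot corner",proj("wrist",stand([P+60*u_,P-10*u_]),M).round(0).tolist())
E
python3 -c "
import cv2,numpy as np
a=cv2.imread('pics/w4.png')[50:290,270:420]; cv2.imwrite('pics/c4.png',cv2.resize(a,(375,600),interpolation=cv2.INTER_CUBIC))"
```

```text
157.5 -20 [[305.0, 196.0], [321.0, 195.0]]
157.5 20 [[306.0, 238.0], [321.0, 235.0]]
52.5 -20 [[304.0, 75.0], [321.0, 77.0]]
52.5 20 [[305.0, 124.0], [321.0, 124.0]]
-52.5 -20 [[303.0, -67.0], [322.0, -60.0]]
-52.5 20 [[304.0, -10.0], [322.0, -5.0]]
base corners [[287.0, 271.0], [392.0, 271.0]]
panel top/bot corner [[359.0, 295.0], [315.0, 273.0]]
```

View pics/c4.png

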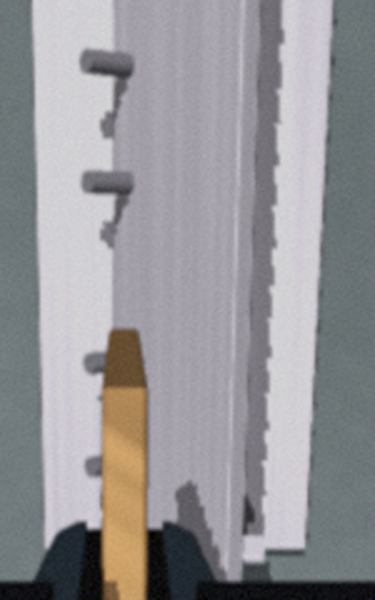

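Pins match the model within 1 px. Lowering the square onto them.

```bash
python3 -m crank '[{"grip":0,"x":0.001,"y":0,"z":0.025,"yaw":0},{"grip":0,"x":0.001,"y":0,"z":0.05,"yaw":0},{"grip":0,"x":0.001,"y":0,"z":0.075,"yaw":0},{"grip":0,"x":0.001,"y":0,"z":0.093,"yaw":0},{"grip":0,"x":0.001,"y":0,"z":0.093,"yaw":0}]'
python3 -m crank '[{"grip":0,"x":0,"y":0,"z":0,"yaw":0},{"grip":0,"x":0,"y":0,"z":0,"yaw":0},{"grip":0,"x":0,"y":0,"z":0.001,"yaw":0},{"grip":0,"x":0,"y":0,"z":0.002,"yaw":0},{"grip":0,"x":0,"y":0,"z":0.003,"yaw":0}]'
python3 -m crank '[{"grip":0,"x":0,"y":0,"z":0.001,"yaw":0},{"grip":0,"x":0,"y":0,"z":0.002,"yaw":0},{"grip":0,"x":0,"y":0,"z":0.003,"yaw":0},{"grip":0,"x":0,"y":0,"z":0.004,"yaw":0},{"grip":0,"x":0,"y":0,"z":0.004,"yaw":0}]'
```

```text
time_s: 6.23
ee_pos: [513.8, 88.1, 89.1]
ee_rot: [-179.5, 0.1, 89.4]
force: [-0.7, 0.0, -2.8]
gripper_width: 8.2
gripper_force: 20.0
time_s: 6.65
ee_pos: [517.4, 90.3, 90.6]
ee_rot: [179.9, -0.0, 89.5]
force: [-0.1, -0.4, -0.6]
gripper_width: 7.6
gripper_force: 20.0
time_s: 7.07
ee_pos: [516.6, 90.3, 85.5]
ee_rot: [-180.0, 0.0, 89.5]
force: [-0.1, 0.6, 0.4]
gripper_width: 7.9
gripper_force: 20.0
```

```bash
python3 -m crank '[{"grip":0,"x":0.001,"y":0,"z":0.001,"yaw":0},{"grip":0,"x":0.002,"y":0,"z":0.002,"yaw":0},{"grip":0,"x":0.002,"y":0,"z":0.002,"yaw":0},{"grip":0,"x":0.002,"y":0,"z":0.002,"yaw":0},{"grip":0,"x":0.002,"y":0,"z":0.002,"yaw":0}]'
python3 -m crank '[{"grip":0,"x":0,"y":0,"z":0.001,"yaw":0},{"grip":0,"x":0,"y":0,"z":0.002,"yaw":0},{"grip":0,"x":0,"y":0,"z":0.002,"yaw":0},{"grip":0,"x":0,"y":0,"z":0.002,"yaw":0},{"grip":0,"x":0,"y":0,"z":0.002,"yaw":0}]'
python3 - <<'E'
from h import *
f=grab_frame("scene")[:,:,::-1]
print(proj("scene",stand([[20,157.5,22],[20,157.5,71]])))
cv2.imwrite('pics/c5.png',cv2.resize(f[140:260,290:500],(735,420),interpolation=cv2.INTER_CUBIC))
E
```

```text
time_s: 7.48
ee_pos: [517.4, 92.4, 83.9]
ee_rot: [179.9, -0.0, 89.5]
force: [0.8, 0.1, 0.1]
gripper_width: 7.9
gripper_force: 20.0
time_s: 7.9
ee_pos: [518.1, 92.5, 82.8]
ee_rot: [179.8, -0.0, 89.5]
force: [1.1, -0.7, 5.8]
gripper_width: 8.2
gripper_force: 20.0
[[348.01468906 212.29086752]
 [349.22971641 199.25074067]]
```

View pics/c5.png

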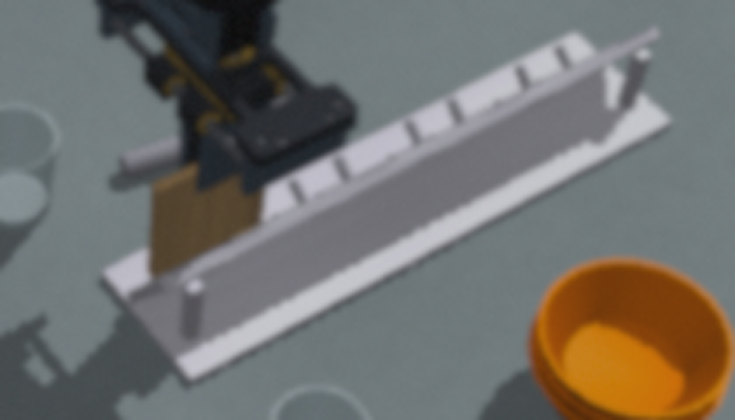

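Square's foot is on the pins (5.8 N contact). I'm opening to 30 mm and carrying the top edge back to the panel.

```bash
python3 -m crank '[{"grip":0.03,"x":0,"y":0.003,"z":0,"yaw":0},{"grip":0.03,"x":0,"y":0.007,"z":0,"yaw":0},{"grip":0.03,"x":0,"y":0.012,"z":0,"yaw":0},{"grip":0.03,"x":0,"y":0.017,"z":0,"yaw":0},{"grip":0.03,"x":0,"y":0.022,"z":0,"yaw":0}]'
python3 -m crank '[{"grip":0.03,"x":0,"y":0.005,"z":0.002,"yaw":0},{"grip":0.03,"x":0,"y":0.01,"z":0.004,"yaw":0},{"grip":0.03,"x":0,"y":0.015,"z":0.007,"yaw":0},{"grip":0.03,"x":0,"y":0.02,"z":0.01,"yaw":0},{"grip":0.03,"x":0,"y":0.024,"z":0.012,"yaw":0}]'
python3 -m crank '[{"grip":0.03,"x":0,"y":0.002,"z":0.001,"yaw":0},{"grip":0.03,"x":0,"y":0.004,"z":0.002,"yaw":0},{"grip":0.03,"x":0,"y":0.006,"z":0.002,"yaw":0},{"grip":0.03,"x":0,"y":0.006,"z":0.002,"yaw":0},{"grip":0.03,"x":0,"y":0.006,"z":0.002,"yaw":0}]'
python3 look.py w6
python3 - <<'E'
from h import *
f=grab_frame("scene")[:,:,::-1]; w=cv2.imread('pics/w6.png')
P=np.array([20,157.5,22.]); 
for s in (-46,46): print(proj("scene",stand([P+96*u_+[0,s,0],P+96*u_+8*n_+[0,s,0]])).round(0).tolist(), proj("wrist",stand([P+96*u_+[0,s,0],P+96*u_+8*n_+[0,s,0]])).round(0).tolist())
cv2.imwrite('pics/c6.png',np.hstack([cv2.resize(f[140:260,290:430],(400,343),interpolation=cv2.INTER_CUBIC),w[0:343,220:620]]))
E
```

```text
time_s: 8.37
ee_pos: [539.2, 92.1, 81.4]
ee_rot: [-180.0, 0.0, 89.5]
force: [0.3, 0.2, 0.2]
gripper_width: 30.0
gripper_force: 0.0
time_s: 8.78
ee_pos: [563.2, 91.9, 69.1]
ee_rot: [-180.0, 0.0, 89.5]
force: [-0.2, -0.2, 0.7]
gripper_width: 29.8
gripper_force: 0.0
time_s: 9.2
ee_pos: [568.8, 91.9, 67.8]
ee_rot: [180.0, 0.0, 89.5]
force: [0.3, 0.0, 0.2]
gripper_width: 30.2
gripper_force: 0.0
9.2 [568.8  91.9  67.8] [180.    0.   89.5] [0.3 0.  0.2] 30.2
[[380.0, 198.0], [379.0, 195.0]] [[329.0, 204.0], [314.0, 206.0]]
[[347.0, 215.0], [346.0, 212.0]] [[328.0, 386.0], [315.0, 392.0]]
```

View pics/c6.png

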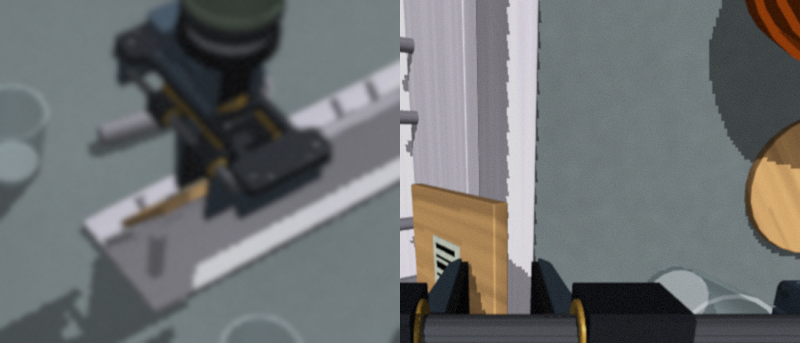

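Square leans flat on the panel, label out. Its top corner at (318–328, 205) matches the prediction. On to the round.

```bash
python3 -m crank '[{"grip":0.03,"x":0,"y":0,"z":-0.01,"yaw":0},{"grip":0.03,"x":0,"y":0,"z":-0.03,"yaw":0},{"grip":0.03,"x":0,"y":0,"z":-0.06,"yaw":0},{"grip":0.03,"x":0,"y":0,"z":-0.09,"yaw":0},{"grip":0.03,"x":0,"y":0,"z":-0.122,"yaw":0}]'
python3 -m crank '[{"grip":0.03,"x":-0.03,"y":-0.004,"z":0,"yaw":0},{"grip":0.03,"x":-0.07,"y":-0.01,"z":0,"yaw":0},{"grip":0.03,"x":-0.11,"y":-0.02,"z":0,"yaw":0},{"grip":0.03,"x":-0.15,"y":-0.03,"z":0,"yaw":0},{"grip":0.03,"x":-0.19,"y":-0.041,"z":0,"yaw":-0.02}]'
python3 -m crank '[{"grip":0.03,"x":-0.04,"y":0,"z":0,"yaw":0},{"grip":0.03,"x":-0.08,"y":0,"z":0,"yaw":0},{"grip":0.03,"x":-0.12,"y":0,"z":0,"yaw":0},{"grip":0.03,"x":-0.16,"y":0,"z":0,"yaw":0},{"grip":0.03,"x":-0.19,"y":0,"z":0,"yaw":0}]'
python3 -m crank '[{"grip":0.03,"x":-0.03,"y":0,"z":0,"yaw":0},{"grip":0.03,"x":-0.055,"y":0,"z":0,"yaw":0},{"grip":0.03,"x":-0.07,"y":0,"z":0,"yaw":0},{"grip":0.03,"x":-0.078,"y":0,"z":0,"yaw":0},{"grip":0.03,"x":-0.078,"y":0,"z":0,"yaw":0}]'
python3 look.py w7
python3 - <<'E'
from h import *; import pickle
M=pickle.load(open('pics/w7.pkl','rb'))
w=cv2.imread('pics/w7.png')
print("round top/bottom ends",proj("wrist",[[524,-366,105],[524,-318,57],[474,-333,118],[474,-366,118],[474,-399,118],[424,-366+26,104],[424,-392,104]],M).round(0).tolist())
cv2.imwrite('pics/c7.png',w[0:320,100:500])
E
```

```text
time_s: 9.72
ee_pos: [568.2, 91.8, 191.5]
ee_rot: [-180.0, 0.0, 89.5]
force: [0.0, 0.3, 0.2]
gripper_width: 29.9
gripper_force: 0.0
time_s: 10.13
ee_pos: [525.8, -99.2, 190.9]
ee_rot: [179.9, 0.0, 90.8]
force: [0.8, 0.0, 0.7]
gripper_width: 29.8
gripper_force: 0.0
time_s: 10.55
ee_pos: [528.2, -291.0, 190.8]
ee_rot: [179.9, 0.1, 90.6]
force: [0.5, -0.3, -0.3]
gripper_width: 29.9
gripper_force: 0.0
time_s: 10.97
ee_pos: [529.4, -366.7, 189.9]
ee_rot: [180.0, 0.0, 90.6]
force: [-0.4, 1.0, 0.5]
gripper_width: 29.7
gripper_force: 0.0
10.9667 [ 529.4 -366.7  189.9] [180.    0.   90.6] [-0.4  1.   0.5] 29.7
round top/bottom ends [[312.0, 237.0], [314.0, 169.0], [242.0, 196.0], [244.0, 240.0], [246.0, 282.0], [180.0, 202.0], [186.0, 267.0]]
```

View pics/c7.png

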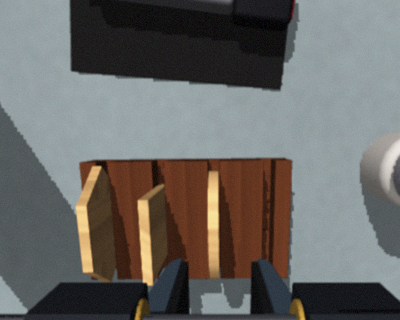

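Round at column 313, just as predicted, so x≈524.5. Grasping it.

```bash
python3 -m crank '[{"grip":0.03,"x":0,"y":-0.005,"z":0.02,"yaw":0},{"grip":0.03,"x":0,"y":-0.005,"z":0.05,"yaw":0},{"grip":0.03,"x":0,"y":-0.005,"z":0.08,"yaw":0},{"grip":0.03,"x":0,"y":-0.005,"z":0.1,"yaw":0},{"grip":0.03,"x":0,"y":-0.005,"z":0.11,"yaw":0}]'
python3 -m crank '[{"grip":0.03,"x":0,"y":0,"z":0.006,"yaw":0},{"grip":0.03,"x":0,"y":0,"z":0.012,"yaw":0},{"grip":0.03,"x":0,"y":0,"z":0.012,"yaw":0},{"grip":0,"x":0,"y":0,"z":0.012,"yaw":0},{"grip":0,"x":0,"y":0,"z":0.012,"yaw":0}]' 20
python3 -m crank '[{"grip":0,"x":0,"y":0,"z":0,"yaw":0},{"grip":0,"x":0,"y":0,"z":0,"yaw":0},{"grip":0,"x":0,"y":0,"z":0,"yaw":0},{"grip":0,"x":0,"y":0,"z":0,"yaw":0},{"grip":0,"x":0,"y":0,"z":0,"yaw":0}]'
```

```text
time_s: 11.43
ee_pos: [523.2, -362.7, 77.0]
ee_rot: [-179.8, -0.2, 90.8]
force: [-0.2, -0.7, -0.5]
gripper_width: 29.8
gripper_force: 0.0
time_s: 11.85
ee_pos: [525.3, -366.2, 69.1]
ee_rot: [179.9, 0.1, 90.7]
force: [-0.1, 0.1, -0.3]
gripper_width: 19.3
gripper_force: 0.0
time_s: 12.27
ee_pos: [525.1, -366.2, 68.5]
ee_rot: [179.9, 0.1, 90.7]
force: [0.5, -0.1, 3.7]
gripper_width: 7.5
gripper_force: 20.0
```

```bash
python3 -m crank '[{"grip":0,"x":0,"y":0,"z":-0.01,"yaw":0},{"grip":0,"x":0,"y":0,"z":-0.03,"yaw":0},{"grip":0,"x":0,"y":0,"z":-0.06,"yaw":0},{"grip":0,"x":0,"y":0,"z":-0.09,"yaw":0},{"grip":0,"x":0,"y":0,"z":-0.12,"yaw":0}]'
python3 -m crank '[{"grip":0,"x":0.015,"y":0,"z":0,"yaw":0},{"grip":0,"x":0.045,"y":0,"z":0,"yaw":0},{"grip":0,"x":0.08,"y":0,"z":0,"yaw":0},{"grip":0,"x":0.12,"y":0,"z":0,"yaw":0},{"grip":0,"x":0.16,"y":0,"z":0,"yaw":0}]'
python3 -m crank '[{"grip":0,"x":0.04,"y":0,"z":0,"yaw":0},{"grip":0,"x":0.08,"y":0,"z":0,"yaw":0},{"grip":0,"x":0.12,"y":0,"z":0,"yaw":0},{"grip":0,"x":0.16,"y":0,"z":0,"yaw":0},{"grip":0,"x":0.2,"y":-0.001,"z":0,"yaw":0.02}]'
python3 -m crank '[{"grip":0,"x":0.04,"y":0,"z":0,"yaw":0},{"grip":0,"x":0.08,"y":0,"z":0,"yaw":0},{"grip":0,"x":0.12,"y":0,"z":0,"yaw":0},{"grip":0,"x":0.16,"y":0,"z":0,"yaw":0},{"grip":0,"x":0.19,"y":0,"z":0,"yaw":0}]'
python3 -m crank '[{"grip":0,"x":0.007,"y":0,"z":0.005,"yaw":0},{"grip":0,"x":0.013,"y":0,"z":0.02,"yaw":0},{"grip":0,"x":0.013,"y":0,"z":0.04,"yaw":0},{"grip":0,"x":0.013,"y":0,"z":0.06,"yaw":0},{"grip":0,"x":0.013,"y":0,"z":0.07,"yaw":0}]'
python3 -m crank '[{"grip":0,"x":0,"y":0,"z":0.005,"yaw":0},{"grip":0,"x":0,"y":0,"z":0.01,"yaw":0},{"grip":0,"x":0,"y":0,"z":0.01,"yaw":0},{"grip":0,"x":0,"y":0,"z":0.01,"yaw":0},{"grip":0,"x":0,"y":0,"z":0.01,"yaw":0}]'
python3 look.py w8
```

```text
time_s: 12.68
ee_pos: [523.9, -365.5, 189.1]
ee_rot: [-179.9, -0.0, 90.7]
force: [0.3, 0.2, -0.5]
gripper_width: 7.8
gripper_force: 20.0
time_s: 13.1
ee_pos: [521.5, -204.1, 187.2]
ee_rot: [-179.9, -0.0, 90.6]
force: [0.5, 0.4, -0.2]
gripper_width: 8.2
gripper_force: 20.0
time_s: 13.52
ee_pos: [518.0, -3.8, 187.5]
ee_rot: [-179.9, 0.0, 89.5]
force: [0.5, -0.7, -0.6]
gripper_width: 7.8
gripper_force: 20.0
time_s: 13.93
ee_pos: [519.4, 187.2, 187.4]
ee_rot: [-179.9, -0.0, 89.6]
force: [0.1, -0.5, -1.0]
gripper_width: 8.0
gripper_force: 20.0
time_s: 14.35
ee_pos: [518.6, 196.2, 115.0]
ee_rot: [-179.7, 0.1, 89.6]
force: [0.5, 0.1, -0.3]
gripper_width: 7.8
gripper_force: 20.0
time_s: 14.77
ee_pos: [521.5, 197.2, 108.7]
ee_rot: [179.9, -0.0, 89.5]
force: [0.5, 0.3, -1.2]
gripper_width: 7.9
gripper_force: 20.0
14.7667 [521.5 197.2 108.7] [179.9  -0.   89.5] [ 0.5  0.3 -1.2] 7.9
```

```bash
python3 -m crank '[{"grip":0,"x":0,"y":-0.004,"z":0.005,"yaw":0},{"grip":0,"x":0,"y":-0.004,"z":0.01,"yaw":0},{"grip":0,"x":0,"y":-0.004,"z":0.015,"yaw":0},{"grip":0,"x":0,"y":-0.004,"z":0.017,"yaw":0},{"grip":0,"x":0,"y":-0.004,"z":0.018,"yaw":0}]'
python3 -m crank '[{"grip":0,"x":0,"y":0,"z":0.001,"yaw":0},{"grip":0,"x":0,"y":0,"z":0.002,"yaw":0},{"grip":0,"x":0,"y":0,"z":0.003,"yaw":0},{"grip":0,"x":0,"y":0,"z":0.004,"yaw":0},{"grip":0,"x":0,"y":0,"z":0.004,"yaw":0}]'
python3 -m crank '[{"grip":0,"x":0,"y":0,"z":0.001,"yaw":0},{"grip":0,"x":0,"y":0,"z":0.002,"yaw":0},{"grip":0,"x":0,"y":0,"z":0.002,"yaw":0},{"grip":0,"x":0,"y":0,"z":0.002,"yaw":0},{"grip":0,"x":0,"y":0,"z":0.002,"yaw":0}]'
```

```text
time_s: 15.23
ee_pos: [516.4, 197.0, 89.0]
ee_rot: [-179.9, 0.0, 89.5]
force: [-0.4, 0.6, 0.5]
gripper_width: 7.7
gripper_force: 20.0
time_s: 15.65
ee_pos: [517.4, 197.4, 86.0]
ee_rot: [179.9, -0.0, 89.5]
force: [-0.3, 0.4, 0.5]
gripper_width: 7.9
gripper_force: 20.0
time_s: 16.07
ee_pos: [517.8, 197.6, 85.3]
ee_rot: [179.8, -0.0, 89.6]
force: [0.6, 0.3, 7.8]
gripper_width: 7.7
gripper_force: 20.0
```

```bash
python3 -m crank '[{"grip":0.03,"x":0,"y":0.003,"z":0,"yaw":0},{"grip":0.03,"x":0,"y":0.007,"z":0,"yaw":0},{"grip":0.03,"x":0,"y":0.012,"z":0,"yaw":0},{"grip":0.03,"x":0,"y":0.017,"z":0.001,"yaw":0},{"grip":0.03,"x":0,"y":0.022,"z":0.002,"yaw":0}]'
python3 -m crank '[{"grip":0.03,"x":0,"y":0.005,"z":0.002,"yaw":0},{"grip":0.03,"x":0,"y":0.01,"z":0.004,"yaw":0},{"grip":0.03,"x":0,"y":0.015,"z":0.007,"yaw":0},{"grip":0.03,"x":0,"y":0.02,"z":0.01,"yaw":0},{"grip":0.03,"x":0,"y":0.024,"z":0.012,"yaw":0}]'
python3 -m crank '[{"grip":0.03,"x":0,"y":0.002,"z":0.001,"yaw":0},{"grip":0.03,"x":0,"y":0.004,"z":0.002,"yaw":0},{"grip":0.03,"x":0,"y":0.006,"z":0.003,"yaw":0},{"grip":0.03,"x":0,"y":0.006,"z":0.003,"yaw":0},{"grip":0.03,"x":0,"y":0.006,"z":0.003,"yaw":0}]'
python3 look.py w9
python3 -m crank '[{"grip":0.03,"x":0,"y":0,"z":-0.01,"yaw":0},{"grip":0.03,"x":0,"y":0,"z":-0.03,"yaw":0},{"grip":0.03,"x":0,"y":0,"z":-0.06,"yaw":0},{"grip":0.03,"x":0,"y":0,"z":-0.09,"yaw":0},{"grip":0.03,"x":0,"y":0,"z":-0.122,"yaw":0}]'
python3 - <<'E'
from h import *
f=grab_frame("scene")[:,:,::-1]; w=cv2.imread('pics/w9.png')
cv2.imwrite('pics/c9.png',np.hstack([cv2.resize(f[140:260,290:430],(400,343),interpolation=cv2.INTER_CUBIC),w[0:343,180:580]]))
E
```

```text
time_s: 16.48
ee_pos: [539.4, 196.9, 81.3]
ee_rot: [-180.0, 0.0, 89.5]
force: [-0.3, -1.0, -0.1]
gripper_width: 29.9
gripper_force: 0.1
time_s: 16.9
ee_pos: [563.2, 196.7, 69.1]
ee_rot: [-180.0, 0.0, 89.5]
force: [0.1, 0.3, 0.6]
gripper_width: 30.1
gripper_force: 0.0
time_s: 17.32
ee_pos: [568.8, 196.8, 66.7]
ee_rot: [-180.0, 0.0, 89.5]
force: [-0.3, 0.2, -0.3]
gripper_width: 30.1
gripper_force: 0.0
17.3167 [568.8 196.8  66.7] [-180.     0.    89.5] [-0.3  0.2 -0.3] 30.1
time_s: 17.78
ee_pos: [568.3, 196.7, 190.6]
ee_rot: [-180.0, 0.0, 89.5]
force: [0.8, 0.1, -0.5]
gripper_width: 30.0
gripper_force: 0.0
```

View pics/c9.png

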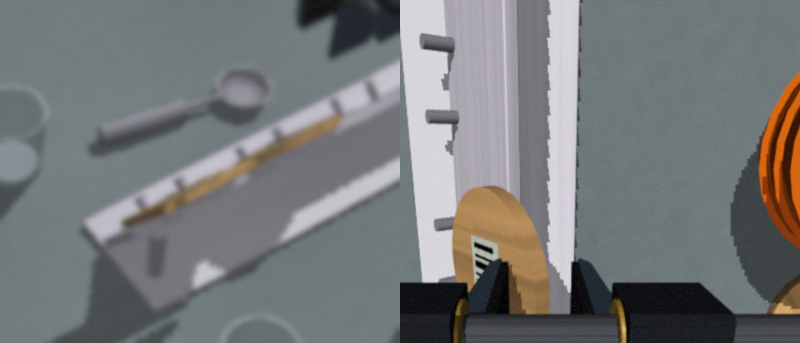

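Round is seated in its bay, label out. Next the hexagon, at x≈424.5.

```bash
python3 -m crank '[{"grip":0.03,"x":-0.03,"y":-0.01,"z":0,"yaw":0},{"grip":0.03,"x":-0.065,"y":-0.025,"z":0,"yaw":0},{"grip":0.03,"x":-0.1,"y":-0.04,"z":0,"yaw":0},{"grip":0.03,"x":-0.135,"y":-0.055,"z":0,"yaw":0},{"grip":0.03,"x":-0.17,"y":-0.07,"z":0,"yaw":-0.02}]'
python3 -m crank '[{"grip":0.03,"x":-0.035,"y":-0.015,"z":0,"yaw":0},{"grip":0.03,"x":-0.07,"y":-0.03,"z":0,"yaw":0},{"grip":0.03,"x":-0.105,"y":-0.045,"z":0,"yaw":0},{"grip":0.03,"x":-0.14,"y":-0.06,"z":0,"yaw":0},{"grip":0.03,"x":-0.175,"y":-0.077,"z":0,"yaw":0}]'
python3 -m crank '[{"grip":0.03,"x":-0.04,"y":0,"z":0,"yaw":0},{"grip":0.03,"x":-0.08,"y":0,"z":0,"yaw":0},{"grip":0.03,"x":-0.12,"y":0,"z":0,"yaw":0},{"grip":0.03,"x":-0.16,"y":0,"z":0,"yaw":0},{"grip":0.03,"x":-0.195,"y":0,"z":0,"yaw":0}]'
python3 -m crank '[{"grip":0.03,"x":-0.015,"y":0,"z":0.01,"yaw":0},{"grip":0.03,"x":-0.024,"y":0,"z":0.02,"yaw":0},{"grip":0.03,"x":-0.024,"y":0,"z":0.03,"yaw":0},{"grip":0.03,"x":-0.024,"y":0,"z":0.03,"yaw":0},{"grip":0.03,"x":-0.024,"y":0,"z":0.03,"yaw":0}]'
python3 look.py w10
python3 - <<'E'
from h import *; import pickle
M=pickle.load(open('pics/w10.pkl','rb')); w=cv2.imread('pics/w10.png')
for y in (-345,-355): 
    p=proj("wrist",[[424.5,y,104]],M)[0]; r=int(round(p[1])); seg=w[r-1:r+2,int(p[0])-35:int(p[0])+36].mean(0)
    # wood: bright, R-B large
    print(p.round(1), [int(v[2]) for v in seg][::2])
E
```

```text
time_s: 18.25
ee_pos: [496.5, 26.1, 189.5]
ee_rot: [179.9, 0.0, 90.8]
force: [0.8, -0.1, -0.6]
gripper_width: 30.0
gripper_force: 0.0
time_s: 18.67
ee_pos: [421.9, -150.0, 189.7]
ee_rot: [179.9, 0.0, 90.7]
force: [0.2, 0.3, 0.4]
gripper_width: 30.0
gripper_force: 0.0
time_s: 19.08
ee_pos: [424.5, -346.1, 189.7]
ee_rot: [179.9, 0.1, 90.6]
force: [1.1, -0.4, 1.4]
gripper_width: 30.0
gripper_force: 0.0
time_s: 19.5
ee_pos: [424.7, -365.3, 157.8]
ee_rot: [-179.9, -0.1, 90.8]
force: [-0.1, 0.3, 0.6]
gripper_width: 29.8
gripper_force: 0.0
19.5 [ 424.7 -365.3  157.8] [-1.799e+02 -1.000e-01  9.080e+01] [-0.1  0.3  0.6] 29.8
[319.3 220.4] [161, 162, 162, 162, 161, 153, 113, 115, 112, 111, 114, 118, 119, 116, 150, 248, 248, 249, 248, 249, 244, 63, 66, 64, 64, 101, 105, 104, 105, 110, 114, 115, 107, 100, 98, 104]
[319.1 234.7] [160, 161, 158, 158, 161, 162, 119, 114, 116, 113, 112, 117, 121, 117, 129, 245, 246, 246, 247, 247, 242, 67, 63, 64, 59, 61, 57, 98, 107, 113, 113, 113, 108, 99, 102, 101]
```

```bash
python3 -m crank '[{"grip":0.03,"x":-0.001,"y":0,"z":0.02,"yaw":0},{"grip":0.03,"x":-0.001,"y":0,"z":0.04,"yaw":0},{"grip":0.03,"x":-0.001,"y":0,"z":0.06,"yaw":0},{"grip":0.03,"x":-0.001,"y":0,"z":0.075,"yaw":0},{"grip":0.03,"x":-0.001,"y":0,"z":0.085,"yaw":0}]'
python3 -m crank '[{"grip":0.03,"x":0,"y":0,"z":0.004,"yaw":0},{"grip":0.03,"x":0,"y":0,"z":0.007,"yaw":0},{"grip":0.03,"x":0,"y":0,"z":0.007,"yaw":0},{"grip":0,"x":0,"y":0,"z":0.007,"yaw":0},{"grip":0,"x":0,"y":0,"z":0.007,"yaw":0}]' 20
python3 -m crank '[{"grip":0,"x":0,"y":0,"z":0,"yaw":0},{"grip":0,"x":0,"y":0,"z":0,"yaw":0},{"grip":0,"x":0,"y":0,"z":0,"yaw":0},{"grip":0,"x":0,"y":0,"z":0,"yaw":0},{"grip":0,"x":0,"y":0,"z":0,"yaw":0}]'
```

```text
time_s: 19.97
ee_pos: [425.1, -366.9, 73.0]
ee_rot: [-180.0, -0.1, 90.8]
force: [0.9, -0.6, 0.9]
gripper_width: 30.0
gripper_force: 0.0
time_s: 20.38
ee_pos: [425.8, -369.0, 67.7]
ee_rot: [179.9, 0.1, 90.7]
force: [0.2, -0.5, 0.2]
gripper_width: 19.6
gripper_force: 0.0
time_s: 20.8
ee_pos: [425.5, -368.9, 67.3]
ee_rot: [180.0, 0.0, 90.7]
force: [-0.2, 0.5, 4.3]
gripper_width: 7.8
gripper_force: 20.0
```

```bash
python3 -m crank '[{"grip":0,"x":0,"y":0,"z":-0.01,"yaw":0},{"grip":0,"x":0,"y":0,"z":-0.03,"yaw":0},{"grip":0,"x":0,"y":0,"z":-0.06,"yaw":0},{"grip":0,"x":0,"y":0,"z":-0.09,"yaw":0},{"grip":0,"x":0,"y":0,"z":-0.12,"yaw":0}]'
python3 -m crank '[{"grip":0,"x":0.015,"y":0,"z":0,"yaw":0},{"grip":0,"x":0.045,"y":0,"z":0,"yaw":0},{"grip":0,"x":0.08,"y":0,"z":0,"yaw":0},{"grip":0,"x":0.12,"y":0,"z":0,"yaw":0},{"grip":0,"x":0.16,"y":0.01,"z":0,"yaw":0}]'
python3 -m crank '[{"grip":0,"x":0.037,"y":0.01,"z":0,"yaw":0},{"grip":0,"x":0.074,"y":0.02,"z":0,"yaw":0},{"grip":0,"x":0.111,"y":0.03,"z":0,"yaw":0},{"grip":0,"x":0.148,"y":0.04,"z":0,"yaw":0},{"grip":0,"x":0.185,"y":0.05,"z":0,"yaw":0}]'
python3 -m crank '[{"grip":0,"x":0.037,"y":0.01,"z":0,"yaw":0},{"grip":0,"x":0.074,"y":0.02,"z":0,"yaw":0},{"grip":0,"x":0.111,"y":0.03,"z":0,"yaw":0},{"grip":0,"x":0.148,"y":0.036,"z":0,"yaw":0},{"grip":0,"x":0.185,"y":0.036,"z":0,"yaw":0.02}]'
python3 -m crank '[{"grip":0,"x":0.04,"y":0,"z":0.0,"yaw":0},{"grip":0,"x":0.08,"y":0,"z":0.0,"yaw":0},{"grip":0,"x":0.11,"y":0,"z":0.01,"yaw":0},{"grip":0,"x":0.13,"y":0,"z":0.03,"yaw":0},{"grip":0,"x":0.139,"y":0,"z":0.05,"yaw":0}]'
python3 -m crank '[{"grip":0,"x":0,"y":0,"z":0.01,"yaw":0},{"grip":0,"x":0,"y":0,"z":0.02,"yaw":0},{"grip":0,"x":0,"y":0,"z":0.03,"yaw":0},{"grip":0,"x":0,"y":0,"z":0.03,"yaw":0},{"grip":0,"x":0,"y":0,"z":0.03,"yaw":0}]'
python3 look.py w11
python3 - <<'E'
from h import *; import pickle
M=pickle.load(open('pics/w11.pkl','rb')); w=cv2.imread('pics/w11.png')
# extent of held hexagon top edge (z=TCP+37): search the far end on column of centre
s=state()["ee_pos"]
for d in (20,26.5,30): print(d,proj("wrist",[[s[0],s[1]+d,s[2]+36.7]],M).round(1))
p=proj("wrist",[[s[0],s[1]+26,s[2]+36.7]],M)[0]
print(int(p[0]),[int(w[r,int(p[0]),2]) for r in range(int(p[1])-30,int(p[1])+31,2)],int(p[1])-30)
E
```

```text
time_s: 21.22
ee_pos: [424.8, -368.2, 188.2]
ee_rot: [-180.0, -0.0, 90.7]
force: [0.6, -0.7, -1.0]
gripper_width: 7.6
gripper_force: 20.0
time_s: 21.63
ee_pos: [431.0, -206.5, 186.3]
ee_rot: [-179.9, -0.0, 90.6]
force: [0.7, -0.1, -0.1]
gripper_width: 7.7
gripper_force: 20.0
time_s: 22.05
ee_pos: [480.4, -20.7, 186.6]
ee_rot: [-180.0, 0.0, 90.7]
force: [0.4, 0.0, -1.1]
gripper_width: 7.9
gripper_force: 20.0
time_s: 22.47
ee_pos: [515.0, 164.7, 186.3]
ee_rot: [-180.0, 0.0, 89.5]
force: [0.2, -0.7, 0.1]
gripper_width: 7.7
gripper_force: 20.0
time_s: 22.88
ee_pos: [515.5, 305.0, 136.2]
ee_rot: [179.9, -0.1, 89.7]
force: [-0.3, -1.0, -0.9]
gripper_width: 7.4
gripper_force: 20.0
time_s: 23.3
ee_pos: [516.1, 300.6, 106.8]
ee_rot: [-180.0, 0.0, 89.5]
force: [0.3, 0.5, -0.3]
gripper_width: 8.2
gripper_force: 20.0
23.3 [516.1 300.6 106.8] [-180.     0.    89.5] [ 0.3  0.5 -0.3] 8.2
20 [[319.3 263.5]]
26.5 [[319.1 249.4]]
30 [[319.1 241.7]]
319 [147, 149, 155, 157, 159, 162, 161, 161, 154, 148, 146, 155, 150, 160, 159, 166, 197, 203, 202, 197, 188, 187, 194, 198, 198, 200, 200, 201, 198, 196, 194] 220
```

```bash
python3 -m crank '[{"grip":0,"x":0.002,"y":0.001,"z":0.005,"yaw":0},{"grip":0,"x":0.002,"y":0.001,"z":0.01,"yaw":0},{"grip":0,"x":0.002,"y":0.001,"z":0.015,"yaw":0},{"grip":0,"x":0.002,"y":0.001,"z":0.017,"yaw":0},{"grip":0,"x":0.002,"y":0.001,"z":0.018,"yaw":0}]'
python3 -m crank '[{"grip":0,"x":0,"y":0,"z":0.001,"yaw":0},{"grip":0,"x":0,"y":0,"z":0.002,"yaw":0},{"grip":0,"x":0,"y":0,"z":0.003,"yaw":0},{"grip":0,"x":0,"y":0,"z":0.003,"yaw":0},{"grip":0,"x":0,"y":0,"z":0.003,"yaw":0}]'
python3 -m crank '[{"grip":0,"x":0,"y":0,"z":0.001,"yaw":0},{"grip":0,"x":0,"y":0,"z":0.002,"yaw":0},{"grip":0,"x":0,"y":0,"z":0.002,"yaw":0},{"grip":0,"x":0,"y":0,"z":0.002,"yaw":0},{"grip":0,"x":0,"y":0,"z":0.002,"yaw":0}]'
```

```text
time_s: 23.77
ee_pos: [516.6, 303.3, 88.1]
ee_rot: [-179.9, 0.0, 89.5]
force: [-1.2, -0.2, -0.9]
gripper_width: 7.8
gripper_force: 20.0
time_s: 24.18
ee_pos: [517.2, 303.6, 85.9]
ee_rot: [180.0, -0.0, 89.5]
force: [-0.2, -0.7, -0.2]
gripper_width: 7.6
gripper_force: 20.0
time_s: 24.6
ee_pos: [517.9, 303.8, 84.4]
ee_rot: [179.9, -0.0, 89.5]
force: [2.3, -0.3, 5.4]
gripper_width: 7.6
gripper_force: 20.0
```

Contact. Leaning it back the same way, with final x about 569.5 and z about 67.

```bash
python3 -m crank '[{"grip":0.03,"x":0,"y":0.003,"z":0,"yaw":0},{"grip":0.03,"x":0,"y":0.007,"z":0,"yaw":0},{"grip":0.03,"x":0,"y":0.012,"z":0,"yaw":0},{"grip":0.03,"x":0,"y":0.017,"z":0.001,"yaw":0},{"grip":0.03,"x":0,"y":0.022,"z":0.002,"yaw":0}]'
python3 -m crank '[{"grip":0.03,"x":0,"y":0.005,"z":0.002,"yaw":0},{"grip":0.03,"x":0,"y":0.01,"z":0.004,"yaw":0},{"grip":0.03,"x":0,"y":0.015,"z":0.007,"yaw":0},{"grip":0.03,"x":0,"y":0.02,"z":0.01,"yaw":0},{"grip":0.03,"x":0,"y":0.024,"z":0.012,"yaw":0}]'
python3 -m crank '[{"grip":0.03,"x":0,"y":0.002,"z":0.001,"yaw":0},{"grip":0.03,"x":0,"y":0.004,"z":0.002,"yaw":0},{"grip":0.03,"x":0,"y":0.006,"z":0.002,"yaw":0},{"grip":0.03,"x":0,"y":0.006,"z":0.002,"yaw":0},{"grip":0.03,"x":0,"y":0.006,"z":0.002,"yaw":0}]'
python3 look.py w12
python3 -m crank '[{"grip":0.03,"x":0,"y":0,"z":-0.01,"yaw":0},{"grip":0.03,"x":0,"y":0,"z":-0.03,"yaw":0},{"grip":0.03,"x":0,"y":0,"z":-0.06,"yaw":0},{"grip":0.03,"x":0,"y":0,"z":-0.09,"yaw":0},{"grip":0.03,"x":0,"y":0,"z":-0.122,"yaw":0}]'
python3 look.py w13
```

```text
time_s: 25.02
ee_pos: [539.3, 303.2, 81.1]
ee_rot: [-180.0, 0.0, 89.5]
force: [-0.0, -0.0, -0.6]
gripper_width: 30.0
gripper_force: 0.0
time_s: 25.43
ee_pos: [563.4, 303.0, 69.0]
ee_rot: [-180.0, 0.0, 89.5]
force: [-0.4, 0.2, -0.4]
gripper_width: 30.2
gripper_force: 0.0
time_s: 25.85
ee_pos: [569.0, 303.2, 67.8]
ee_rot: [180.0, -0.0, 89.5]
force: [-0.3, -0.1, -0.1]
gripper_width: 30.1
gripper_force: 0.0
25.85 [569.  303.2  67.8] [180.   -0.   89.5] [-0.3 -0.1 -0.1] 30.1
time_s: 26.32
ee_pos: [568.4, 303.0, 191.6]
ee_rot: [-180.0, 0.0, 89.6]
force: [0.5, -0.4, -0.7]
gripper_width: 29.7
gripper_force: 0.0
26.3167 [568.4 303.  191.6] [-180.     0.    89.6] [ 0.5 -0.4 -0.7] 29.7
```

```bash
python3 -m crank '[{"grip":0.03,"x":-0.03,"y":-0.01,"z":0,"yaw":0},{"grip":0.03,"x":-0.065,"y":-0.02,"z":0,"yaw":0},{"grip":0.03,"x":-0.1,"y":-0.03,"z":0,"yaw":0},{"grip":0.03,"x":-0.14,"y":-0.04,"z":0,"yaw":0},{"grip":0.03,"x":-0.18,"y":-0.05,"z":0,"yaw":-0.02}]'
python3 -m crank '[{"grip":0.03,"x":-0.038,"y":-0.01,"z":0,"yaw":0},{"grip":0.03,"x":-0.076,"y":-0.02,"z":0,"yaw":0},{"grip":0.03,"x":-0.114,"y":-0.03,"z":0,"yaw":0},{"grip":0.03,"x":-0.152,"y":-0.04,"z":0,"yaw":0},{"grip":0.03,"x":-0.19,"y":-0.0485,"z":0,"yaw":0}]'
python3 -m crank '[{"grip":0.03,"x":-0.04,"y":0,"z":0,"yaw":0},{"grip":0.03,"x":-0.08,"y":0,"z":0,"yaw":0},{"grip":0.03,"x":-0.12,"y":0,"z":0,"yaw":0},{"grip":0.03,"x":-0.16,"y":0,"z":0,"yaw":0},{"grip":0.03,"x":-0.2,"y":0,"z":0,"yaw":0}]'
python3 -m crank '[{"grip":0.03,"x":-0.04,"y":0,"z":0.0,"yaw":0},{"grip":0.03,"x":-0.07,"y":0,"z":0.0,"yaw":0},{"grip":0.03,"x":-0.09,"y":0,"z":0.0,"yaw":0},{"grip":0.03,"x":-0.099,"y":0,"z":0.01,"yaw":0},{"grip":0.03,"x":-0.099,"y":0,"z":0.02,"yaw":0}]'
python3 look.py w14
python3 - <<'E'
from h import *; import pickle
M=pickle.load(open('pics/w14.pkl','rb')); w=cv2.imread('pics/w14.png')
for y in (-342,-352): 
    p=proj("wrist",[[474.5,y,118]],M)[0]; r=int(round(p[1])); seg=w[r-1:r+2,int(p[0])-35:int(p[0])+36].mean(0)
    print(p.round(1), [int(v[2]) for v in seg][::2])
p=proj("wrist",[[474.5,-333.5,118]],M)[0]; print(p,[int(w[r,int(p[0]),2]) for r in range(int(p[1])-20,int(p[1])+21,2)])
# hexagon check on stand in w13: label region/top edge
M=pickle.load(open('pics/w13.pkl','rb')); w=cv2.imread('pics/w13.png')
P=np.array([20,-52.5,22.])
for v in (4+92-2,4+92+3):
  q=proj("wrist",stand([P+v*u_+8*n_+[0,-20,0]]),M)[0]; print("hex",v,q.round(0),w[int(q[1]),int(q[0])])
E
```

```text
time_s: 26.78
ee_pos: [516.7, 122.3, 190.5]
ee_rot: [179.9, -0.0, 90.8]
force: [0.9, -0.4, -0.2]
gripper_width: 29.8
gripper_force: 0.0
time_s: 27.2
ee_pos: [470.3, -68.6, 190.7]
ee_rot: [179.9, 0.0, 90.7]
force: [0.3, -0.1, -0.4]
gripper_width: 30.2
gripper_force: 0.0
time_s: 27.62
ee_pos: [473.4, -269.0, 190.8]
ee_rot: [179.9, 0.0, 90.7]
force: [0.5, 0.6, 0.4]
gripper_width: 30.0
gripper_force: 0.0
time_s: 28.03
ee_pos: [475.0, -367.7, 169.6]
ee_rot: [179.9, 0.1, 90.6]
force: [-0.2, 0.4, -0.3]
gripper_width: 30.1
gripper_force: 0.0
28.0333 [ 475.  -367.7  169.6] [1.799e+02 1.000e-01 9.060e+01] [-0.2  0.4 -0.3] 30.1
[318.5 212.8] [107, 113, 113, 104, 100, 98, 102, 102, 100, 109, 107, 108, 105, 110, 111, 232, 241, 242, 241, 242, 209, 56, 61, 73, 109, 104, 102, 100, 103, 108, 110, 113, 102, 97, 98, 105]
[318.4 227.4] [108, 108, 114, 111, 98, 97, 101, 97, 101, 105, 109, 106, 108, 108, 106, 219, 232, 231, 231, 232, 201, 58, 63, 60, 61, 70, 92, 96, 105, 107, 111, 112, 102, 97, 99, 101]
[318.65352164 200.18134002] [74, 58, 65, 126, 158, 154, 155, 151, 156, 152, 149, 151, 216, 238, 240, 242, 243, 243, 239, 240, 237]
hex 94 [317. 212.] [ 85 133 171]
hex 99 [321. 213.] [ 79 123 159]
```

```bash
python3 -m crank '[{"grip":0.03,"x":-0.001,"y":0,"z":0.02,"yaw":0},{"grip":0.03,"x":-0.001,"y":0,"z":0.04,"yaw":0},{"grip":0.03,"x":-0.001,"y":0,"z":0.06,"yaw":0},{"grip":0.03,"x":-0.001,"y":0,"z":0.075,"yaw":0},{"grip":0.03,"x":-0.001,"y":0,"z":0.083,"yaw":0}]'
python3 -m crank '[{"grip":0.03,"x":0,"y":0,"z":0.004,"yaw":0},{"grip":0.03,"x":0,"y":0,"z":0.006,"yaw":0},{"grip":0.03,"x":0,"y":0,"z":0.006,"yaw":0},{"grip":0,"x":0,"y":0,"z":0.006,"yaw":0},{"grip":0,"x":0,"y":0,"z":0.006,"yaw":0}]' 20
python3 -m crank '[{"grip":0,"x":0,"y":0,"z":0,"yaw":0},{"grip":0,"x":0,"y":0,"z":0,"yaw":0},{"grip":0,"x":0,"y":0,"z":0,"yaw":0},{"grip":0,"x":0,"y":0,"z":0,"yaw":0},{"grip":0,"x":0,"y":0,"z":0,"yaw":0}]'
```

```text
time_s: 28.5
ee_pos: [473.6, -363.8, 84.3]
ee_rot: [-179.8, -0.2, 90.8]
force: [0.0, 0.2, -0.2]
gripper_width: 29.8
gripper_force: 0.0
time_s: 28.92
ee_pos: [475.4, -367.3, 81.7]
ee_rot: [179.9, 0.1, 90.7]
force: [-0.4, -0.2, 0.7]
gripper_width: 19.6
gripper_force: 0.0
time_s: 29.33
ee_pos: [475.1, -367.3, 81.4]
ee_rot: [180.0, 0.0, 90.7]
force: [-1.4, 0.8, 3.6]
gripper_width: 8.0
gripper_force: 20.0
```

```bash
python3 -m crank '[{"grip":0,"x":0,"y":0,"z":-0.01,"yaw":0},{"grip":0,"x":0,"y":0,"z":-0.03,"yaw":0},{"grip":0,"x":0,"y":0,"z":-0.06,"yaw":0},{"grip":0,"x":0,"y":0,"z":-0.09,"yaw":0},{"grip":0,"x":0,"y":0,"z":-0.125,"yaw":0}]'
python3 -m crank '[{"grip":0,"x":0.015,"y":0,"z":0,"yaw":0},{"grip":0,"x":0.045,"y":0,"z":0,"yaw":0},{"grip":0,"x":0.08,"y":0,"z":0,"yaw":0},{"grip":0,"x":0.12,"y":0,"z":0,"yaw":0},{"grip":0,"x":0.16,"y":0,"z":0,"yaw":0}]'
python3 -m crank '[{"grip":0,"x":0.04,"y":0.005,"z":0,"yaw":0},{"grip":0,"x":0.08,"y":0.01,"z":0,"yaw":0},{"grip":0,"x":0.12,"y":0.015,"z":0,"yaw":0},{"grip":0,"x":0.16,"y":0.02,"z":0,"yaw":0},{"grip":0,"x":0.2,"y":0.024,"z":0,"yaw":0}]'
python3 -m crank '[{"grip":0,"x":0.04,"y":0.005,"z":0,"yaw":0},{"grip":0,"x":0.08,"y":0.01,"z":0,"yaw":0},{"grip":0,"x":0.12,"y":0.015,"z":0,"yaw":0},{"grip":0,"x":0.16,"y":0.02,"z":0,"yaw":0},{"grip":0,"x":0.2,"y":0.024,"z":0,"yaw":0.02}]'
python3 -m crank '[{"grip":0,"x":0.04,"y":0,"z":0.0,"yaw":0},{"grip":0,"x":0.08,"y":0,"z":0.0,"yaw":0},{"grip":0,"x":0.12,"y":0,"z":0,"yaw":0},{"grip":0,"x":0.16,"y":0,"z":0,"yaw":0},{"grip":0,"x":0.195,"y":0,"z":0,"yaw":0}]'
python3 -m crank '[{"grip":0,"x":0.015,"y":0,"z":0.01,"yaw":0},{"grip":0,"x":0.02,"y":0,"z":0.04,"yaw":0},{"grip":0,"x":0.02,"y":0,"z":0.07,"yaw":0},{"grip":0,"x":0.02,"y":0,"z":0.085,"yaw":0},{"grip":0,"x":0.02,"y":0,"z":0.085,"yaw":0}]'
python3 -m crank '[{"grip":0,"x":0,"y":0,"z":0,"yaw":0},{"grip":0,"x":0,"y":0,"z":0,"yaw":0},{"grip":0,"x":0,"y":0,"z":0,"yaw":0},{"grip":0,"x":0,"y":0,"z":0,"yaw":0},{"grip":0,"x":0,"y":0,"z":0,"yaw":0}]'
```

```text
time_s: 29.75
ee_pos: [474.2, -366.3, 206.2]
ee_rot: [-179.9, -0.1, 90.7]
force: [-0.4, -0.4, -0.8]
gripper_width: 7.7
gripper_force: 20.0
time_s: 30.17
ee_pos: [472.4, -205.4, 205.6]
ee_rot: [-180.0, -0.0, 90.6]
force: [0.9, 0.3, -0.7]
gripper_width: 8.1
gripper_force: 20.0
time_s: 30.58
ee_pos: [494.2, -4.6, 205.8]
ee_rot: [180.0, -0.0, 90.7]
force: [0.3, 0.1, -1.1]
gripper_width: 8.1
gripper_force: 20.0
time_s: 31.0
ee_pos: [515.7, 195.7, 205.7]
ee_rot: [-180.0, 0.0, 89.5]
force: [0.1, -0.6, -0.8]
gripper_width: 7.8
gripper_force: 20.0
time_s: 31.42
ee_pos: [516.8, 391.2, 205.4]
ee_rot: [-180.0, -0.0, 89.6]
force: [0.1, -0.4, -0.4]
gripper_width: 7.8
gripper_force: 20.0
time_s: 31.83
ee_pos: [514.9, 406.2, 115.4]
ee_rot: [-179.5, 0.4, 89.6]
force: [-0.4, 0.7, -0.4]
gripper_width: 7.5
gripper_force: 20.0
time_s: 32.25
ee_pos: [518.5, 408.7, 122.1]
ee_rot: [179.9, -0.1, 89.5]
force: [0.2, 0.4, -0.9]
gripper_width: 7.9
gripper_force: 20.0
```

```bash
python3 -m crank '[{"grip":0,"x":0,"y":0,"z":0.005,"yaw":0},{"grip":0,"x":0,"y":0,"z":0.01,"yaw":0},{"grip":0,"x":0,"y":0,"z":0.014,"yaw":0},{"grip":0,"x":0,"y":0,"z":0.017,"yaw":0},{"grip":0,"x":0,"y":0,"z":0.018,"yaw":0}]'
python3 -m crank '[{"grip":0,"x":0,"y":0,"z":0.001,"yaw":0},{"grip":0,"x":0,"y":0,"z":0.002,"yaw":0},{"grip":0,"x":0,"y":0,"z":0.003,"yaw":0},{"grip":0,"x":0,"y":0,"z":0.003,"yaw":0},{"grip":0,"x":0,"y":0,"z":0.003,"yaw":0}]'
python3 -m crank '[{"grip":0,"x":0,"y":0,"z":0.001,"yaw":0},{"grip":0,"x":0,"y":0,"z":0.002,"yaw":0},{"grip":0,"x":0,"y":0,"z":0.002,"yaw":0},{"grip":0,"x":0,"y":0,"z":0.002,"yaw":0},{"grip":0,"x":0,"y":0,"z":0.002,"yaw":0}]'
```

```text
time_s: 32.67
ee_pos: [517.4, 408.1, 101.6]
ee_rot: [-179.9, 0.1, 89.5]
force: [0.1, 0.3, -0.6]
gripper_width: 8.0
gripper_force: 20.0
time_s: 33.08
ee_pos: [518.1, 408.6, 99.9]
ee_rot: [180.0, -0.0, 89.5]
force: [0.1, -0.4, -0.4]
gripper_width: 7.8
gripper_force: 20.0
time_s: 33.5
ee_pos: [518.6, 408.8, 98.4]
ee_rot: [179.9, -0.1, 89.5]
force: [1.3, -0.2, 4.0]
gripper_width: 7.6
gripper_force: 20.0
```

```bash
python3 -m crank '[{"grip":0.03,"x":0,"y":0.003,"z":0,"yaw":0},{"grip":0.03,"x":0,"y":0.007,"z":0,"yaw":0},{"grip":0.03,"x":0,"y":0.012,"z":0,"yaw":0},{"grip":0.03,"x":0,"y":0.018,"z":0.001,"yaw":0},{"grip":0.03,"x":0,"y":0.024,"z":0.002,"yaw":0}]'
python3 -m crank '[{"grip":0.03,"x":0,"y":0.006,"z":0.002,"yaw":0},{"grip":0.03,"x":0,"y":0.012,"z":0.005,"yaw":0},{"grip":0.03,"x":0,"y":0.018,"z":0.008,"yaw":0},{"grip":0.03,"x":0,"y":0.024,"z":0.011,"yaw":0},{"grip":0.03,"x":0,"y":0.029,"z":0.013,"yaw":0}]'
python3 -m crank '[{"grip":0.03,"x":0,"y":0.003,"z":0.001,"yaw":0},{"grip":0.03,"x":0,"y":0.006,"z":0.002,"yaw":0},{"grip":0.03,"x":0,"y":0.008,"z":0.002,"yaw":0},{"grip":0.03,"x":0,"y":0.008,"z":0.002,"yaw":0},{"grip":0.03,"x":0,"y":0.008,"z":0.002,"yaw":0}]'
python3 -m crank '[{"grip":0.03,"x":0,"y":0,"z":-0.01,"yaw":0},{"grip":0.03,"x":0,"y":0,"z":-0.03,"yaw":0},{"grip":0.03,"x":0,"y":0,"z":-0.06,"yaw":0},{"grip":0.03,"x":0,"y":0,"z":-0.09,"yaw":0},{"grip":0.03,"x":0,"y":0,"z":-0.122,"yaw":0}]'
python3 look.py w15
```

```text
time_s: 33.92
ee_pos: [542.4, 408.2, 95.2]
ee_rot: [-180.0, 0.0, 89.5]
force: [-0.1, 0.0, -1.5]
gripper_width: 29.8
gripper_force: 0.0
time_s: 34.33
ee_pos: [571.4, 407.9, 81.9]
ee_rot: [-180.0, 0.0, 89.5]
force: [-0.0, -0.3, 0.4]
gripper_width: 30.0
gripper_force: 0.0
time_s: 34.75
ee_pos: [578.9, 408.1, 80.9]
ee_rot: [180.0, -0.0, 89.5]
force: [-0.3, -0.6, -0.7]
gripper_width: 29.7
gripper_force: 0.0
time_s: 35.17
ee_pos: [578.3, 407.9, 204.6]
ee_rot: [-180.0, 0.0, 89.6]
force: [0.4, 0.6, -0.2]
gripper_width: 30.2
gripper_force: 0.0
35.1667 [578.3 407.9 204.6] [-180.     0.    89.6] [ 0.4  0.6 -0.2] 30.2
```

Four coasters placed. Now towards the wand, turning the gripper across it, and looking at everything numerically.

```bash
python3 -m crank '[{"grip":0.05,"x":-0.03,"y":0,"z":-0.005,"yaw":0.12},{"grip":0.06,"x":-0.06,"y":0,"z":-0.01,"yaw":0.24},{"grip":0.06,"x":-0.09,"y":-0.01,"z":-0.02,"yaw":0.36},{"grip":0.06,"x":-0.12,"y":-0.015,"z":-0.03,"yaw":0.48},{"grip":0.06,"x":-0.16,"y":-0.02,"z":-0.04,"yaw":0.6}]'
python3 -m crank '[{"grip":0.06,"x":-0.032,"y":0.016,"z":0,"yaw":0.12},{"grip":0.06,"x":-0.065,"y":0.033,"z":0,"yaw":0.24},{"grip":0.06,"x":-0.097,"y":0.05,"z":0,"yaw":0.36},{"grip":0.06,"x":-0.13,"y":0.066,"z":0,"yaw":0.48},{"grip":0.06,"x":-0.162,"y":0.082,"z":0,"yaw":0.6}]'
python3 -m crank '[{"grip":0.06,"x":-0.016,"y":0.03,"z":0,"yaw":0.12},{"grip":0.06,"x":-0.032,"y":0.06,"z":0,"yaw":0.24},{"grip":0.06,"x":-0.048,"y":0.09,"z":0,"yaw":0.36},{"grip":0.06,"x":-0.064,"y":0.115,"z":0,"yaw":0.45},{"grip":0.06,"x":-0.08,"y":0.141,"z":0,"yaw":0.45}]'
python3 -m crank '[{"grip":0.06,"x":0,"y":0.03,"z":0,"yaw":0},{"grip":0.06,"x":-0.03,"y":0.055,"z":0,"yaw":0},{"grip":0.06,"x":-0.06,"y":0.07,"z":0,"yaw":0},{"grip":0.06,"x":-0.08,"y":0.08,"z":0,"yaw":0},{"grip":0.06,"x":-0.08,"y":0.08,"z":0,"yaw":0}]'
python3 look.py w16
python3 - <<'E'
from h import *; import pickle
for n in ("top","scene"): cv2.imwrite(f"pics/{n}16.png",grab_frame(n)[:,:,::-1])
M=pickle.load(open('pics/w16.pkl','rb')); w=cv2.imread('pics/w16.png')
c=np.array([[594,-119,3],[586,-247,3],[389,-233,3],[399,-104,3.]])
print("pad in wrist",proj("wrist",c,M).round(0).tolist())
hsv=cv2.cvtColor(w,cv2.COLOR_BGR2HSV)
red=((hsv[...,0]<8)|(hsv[...,0]>172))&(hsv[...,1]>120)&(hsv[...,2]>60)
n,l,st,ce=cv2.connectedComponentsWithStats(red.astype(np.uint8))
print("red",[(st[i][4],ce[i].round(1).tolist()) for i in range(1,n) if st[i][4]>8])
mask=np.zeros(w.shape[:2],np.uint8); cv2.fillConvexPoly(mask,proj("wrist",c+ (c-c.mean(0))*-.06,M).astype(int),1)
g=(w.mean(2)>75)&(mask>0)
n,l,st,ce=cv2.connectedComponentsWithStats(g.astype(np.uint8))
for i in range(1,n):
    if st[i][4]>60:
        ys,xs=np.nonzero(l==i); r=cv2.minAreaRect(np.c_[xs,ys].astype(np.float32)); bp=cv2.boxPoints(r)
        print(st[i][4],r,[atz("wrist",p,30-12,M)[:2].round(1).tolist() for p in bp])
E
```

```text
time_s: 35.63
ee_pos: [556.9, 248.2, 243.8]
ee_rot: [180.0, -0.1, 54.9]
force: [0.1, -1.6, 1.1]
gripper_width: 58.9
gripper_force: 0.0
time_s: 36.05
ee_pos: [531.7, 66.8, 243.8]
ee_rot: [180.0, -0.1, 20.5]
force: [0.5, 0.3, -0.6]
gripper_width: 59.9
gripper_force: 0.0
time_s: 36.47
ee_pos: [507.1, -93.2, 243.8]
ee_rot: [180.0, -0.1, -5.2]
force: [-0.0, -0.4, -0.6]
gripper_width: 60.0
gripper_force: 0.0
time_s: 36.88
ee_pos: [417.2, -165.5, 243.8]
ee_rot: [179.9, 0.0, -5.2]
force: [-0.9, -0.4, 0.3]
gripper_width: 60.0
gripper_force: 0.0
36.8833 [ 417.2 -165.5  243.8] [179.9   0.   -5.2] [-0.9 -0.4  0.3] 60.0
pad in wrist [[261.0, 42.0], [382.0, 38.0], [378.0, 221.0], [270.0, 223.0]]
red [(np.int32(24), [318.5, 34.0])]
306 ((313.0, 71.5), (19.0, 18.0), 90.0) [[567.7, -162.8], [566.1, -181.4], [547.8, -179.7], [549.5, -161.0]]
3267 ((312.4999694824219, 148.99998474121094), (26.999996185302734, 119.99998474121094), 0.0) [[415.0, -141.7], [542.2, -155.0], [539.6, -183.2], [412.2, -172.3]]
```

```bash
cat > wand.py <<'E'
import sys,pickle; from h import *
n=sys.argv[1]; M=pickle.load(open(f'pics/{n}.pkl','rb')); w=cv2.imread(f'pics/{n}.png')
c=np.array([[594,-119,3],[586,-247,3],[389,-233,3],[399,-104,3.]])
mask=np.zeros(w.shape[:2],np.uint8); cv2.fillConvexPoly(mask,proj("wrist",c+(c-c.mean(0))*-.06,M).astype(int),1)
g=((w.mean(2)>75)&(mask>0)).astype(np.uint8)
k,l,st,ce=cv2.connectedComponentsWithStats(g); i=1+np.argmax(st[1:,4]); ys,xs=np.nonzero(l==i)
rows=np.arange(ys.min()+8,ys.max()-7); P=[]
for r in rows:
    x=xs[ys==r]; P.append([(x.min()+x.max())/2,r])
W=np.array([atz("wrist",p,27,M) for p in P]); f=np.polyfit(W[:,0],W[:,1],1)
wid=[xs[ys==r].max()-xs[ys==r].min()+1 for r in (rows[0],rows[-1])]
far=atz("wrist",(P[0][0],ys.min()),33,M); near=atz("wrist",(P[-1][0],ys.max()),33,M)
print("axis deg",np.degrees(np.arctan(f[0])).round(2),"y at x=500",np.polyval(f,500).round(1),"far end",far.round(1),"near",near.round(1),"rows",ys.min(),ys.max(),wid)
a=np.arctan(f[0]); o=far[:2]-40*np.array([np.cos(a),np.sin(a)]); print("origin from far end",o.round(1))
E
python3 wand.py w16
python3 - <<'E'
from h import *; import pickle
# pad outline in wrist: dark region vs grey table
M=pickle.load(open('pics/w16.pkl','rb')); w=cv2.imread('pics/w16.png')
g=(w.mean(2)<60).astype(np.uint8); g[285:]=0; g[:, :230]=0; g[:,420:]=0
g=cv2.morphologyEx(g,cv2.MORPH_CLOSE,np.ones((31,31)));k,l,st,ce=cv2.connectedComponentsWithStats(g); i=1+np.argmax(st[1:,4]);ys,xs=np.nonzero(l==i)
h=cv2.convexHull(np.c_[xs,ys].astype(np.int32)); q=cv2.approxPolyDP(h,6,True)[:,0]; print(q.tolist(),[atz("wrist",p,3,M)[:2].round(1).tolist() for p in q.astype(float)])
# labels on stand, in top image
t=cv2.imread('pics/top16.png')
for nm,b,hc in (("sq",157.5,50),("rd",52.5,48),("hx",-52.5,50),("ob",-157.5,57)):
    P=np.array([20,b,22.])+hc*u_+8*n_; q=proj("top",stand([P]))[0]; x,y=q.round().astype(int)
    pat=t[y-9:y+10,x-16:x+17].astype(float); # label: low saturation among wood
    sat=pat.max(2)-pat.min(2); m=sat<35; yy,xx=np.nonzero(m); print(nm,q.round(1),m.sum(),"label centre off px",(xx.mean()-16).round(1),(yy.mean()-9).round(1))
cv2.imwrite('pics/c16.png',cv2.resize(t[225:300,110:310],(800,300),interpolation=cv2.INTER_CUBIC))
E
```

```text
axis deg -6.01 y at x=500 -165.2 far end [ 539.1 -169.2   33. ] near [ 416.4 -156.4   33. ] rows 89 209 [np.int64(28), np.int64(26)]
origin from far end [ 499.3 -165. ]
[[380, 40], [376, 221], [270, 223], [260, 42], [311, 34]] [[584.6, -244.6], [389.6, -230.4], [398.6, -104.5], [594.1, -118.2], [596.8, -172.6]]
sq [267.7 261.9] 129 label centre off px -0.7 -0.5
rd [226.9 262.9] 167 label centre off px -0.4 0.6
hx [186.6 262.8] 176 label centre off px -0.4 0.5
ob [146.6 261.4] 281 label centre off px -0.0 0.2
```

Labels sit where expected (all within 1 px). The wand origin is near (500, -165) with yaw -6°, and the pad centre near (492, -175).

The tool can only yaw, so I'll tip the wand using its own weight:
- Grip it lightly by the tail end.
- Raise the tail while the nose rests on the pad, until it points 35° down.
- Then clamp hard.

```bash
python3 -m crank '[{"grip":0.06,"x":0,"y":-0.005,"z":0.035,"yaw":0.014},{"grip":0.06,"x":0,"y":-0.009,"z":0.07,"yaw":0.014},{"grip":0.06,"x":0,"y":-0.009,"z":0.105,"yaw":0.014},{"grip":0.06,"x":0,"y":-0.009,"z":0.14,"yaw":0.014},{"grip":0.06,"x":0,"y":-0.009,"z":0.17,"yaw":0.014}]' 3
python3 -m crank '[{"grip":0.06,"x":0,"y":0,"z":0.02,"yaw":0},{"grip":0.06,"x":0,"y":0,"z":0.04,"yaw":0},{"grip":0.06,"x":0,"y":0,"z":0.05,"yaw":0},{"grip":0.06,"x":0,"y":0,"z":0.055,"yaw":0},{"grip":0.06,"x":0,"y":0,"z":0.055,"yaw":0}]'
python3 look.py w17; python3 wand.py w17
```

```text
time_s: 37.45
ee_pos: [422.4, -154.7, 70.9]
ee_rot: [-180.0, 0.0, -5.7]
force: [0.4, -0.4, -0.4]
gripper_width: 60.1
gripper_force: 0.0
time_s: 37.87
ee_pos: [422.1, -154.9, 16.8]
ee_rot: [-180.0, 0.1, -5.7]
force: [0.1, 0.1, 0.1]
gripper_width: 60.2
gripper_force: 0.0
37.8667 [ 422.1 -154.9   16.8] [-1.8e+02  1.0e-01 -5.7e+00] [0.1 0.1 0.1] 60.2
axis deg -6.24 y at x=500 -204.4 far end [ 538.8 -207.9   33. ] near [ 418.3 -193.6   33. ] rows 22 287 [np.int64(68), np.int64(55)]
origin from far end [ 499.  -203.6]
```

The wand seems to have moved about 38 mm towards -y, which would be the announced knock. Backing off to measure again.

```bash
python3 -m crank '[{"grip":0.06,"x":0,"y":0,"z":-0.04,"yaw":0},{"grip":0.06,"x":0,"y":0,"z":-0.08,"yaw":0},{"grip":0.06,"x":0,"y":0,"z":-0.12,"yaw":0},{"grip":0.06,"x":0,"y":0,"z":-0.16,"yaw":0},{"grip":0.06,"x":0,"y":0,"z":-0.18,"yaw":0}]' 3
python3 -m crank '[{"grip":0.06,"x":0,"y":0,"z":0,"yaw":0},{"grip":0.06,"x":0,"y":0,"z":0,"yaw":0},{"grip":0.06,"x":0,"y":0,"z":0,"yaw":0},{"grip":0.06,"x":0,"y":0,"z":0,"yaw":0},{"grip":0.06,"x":0,"y":0,"z":0,"yaw":0}]'
python3 look.py w18; python3 wand.py w18; python3 wand.py w16
python3 - <<'E'
from h import *
t=grab_frame("top")[:,:,::-1]; cv2.imwrite('pics/top18.png',t)
for n in ('top0','top16','top18'):
    t=cv2.imread(f'pics/{n}.png'); c=np.array([[594,-119,3],[586,-247,3],[389,-233,3],[399,-104,3.]])
    m=np.zeros(t.shape[:2],np.uint8); cv2.fillConvexPoly(m,proj("top",c+(c-c.mean(0))*-.1).astype(int),1)
    g=((t.mean(2)>70)&(m>0)).astype(np.uint8);k,l,st,ce=cv2.connectedComponentsWithStats(g)
    print(n,[(int(st[i][4]),ce[i].round(1).tolist(),atz("top",ce[i],33)[:2].round(1).tolist()) for i in range(1,k) if st[i][4]>15])
E
```

```text
time_s: 38.33
ee_pos: [424.5, -156.4, 204.2]
ee_rot: [179.8, -0.6, -5.8]
force: [0.3, -0.2, 0.1]
gripper_width: 59.8
gripper_force: 0.0
time_s: 38.75
ee_pos: [421.0, -155.2, 196.4]
ee_rot: [-180.0, 0.2, -5.8]
force: [0.2, 0.5, -0.2]
gripper_width: 59.9
gripper_force: 0.0
38.75 [ 421.  -155.2  196.4] [-180.     0.2   -5.8] [ 0.2  0.5 -0.2] 59.9
axis deg -7.53 y at x=500 -204.1 far end [ 538.6 -208.1   33. ] near [ 416.  -192.8   33. ] rows 81 217 [np.int64(33), np.int64(31)]
origin from far end [ 498.9 -202.8]
axis deg -6.01 y at x=500 -165.2 far end [ 539.1 -169.2   33. ] near [ 416.4 -156.4   33. ] rows 89 209 [np.int64(28), np.int64(26)]
origin from far end [ 499.3 -165. ]
top0 [(26, [370.5, 255.0], [556.6, -171.3]), (455, [367.7, 285.3], [478.2, -161.9])]
top16 [(27, [370.6, 255.1], [556.4, -171.5]), (215, [358.8, 292.5], [460.0, -138.4]), (148, [364.6, 294.6], [454.3, -153.1]), (767, [381.9, 297.5], [446.0, -197.6])]
top18 [(30, [386.0, 255.1], [555.4, -211.5]), (116, [384.5, 267.8], [522.5, -206.6]), (147, [353.3, 288.8], [470.0, -124.4]), (128, [357.4, 294.5], [455.1, -134.6]), (919, [378.5, 297.9], [445.1, -188.7])]
```

Confirmed: the wand was knocked to about (500, -203) with yaw -7°. Going to its tail end there.

```bash
python3 -m crank '[{"grip":0.06,"x":0.002,"y":0.02,"z":0,"yaw":0.019},{"grip":0.06,"x":0.002,"y":0.038,"z":0.03,"yaw":0.019},{"grip":0.06,"x":0.002,"y":0.038,"z":0.06,"yaw":0.019},{"grip":0.06,"x":0.002,"y":0.038,"z":0.09,"yaw":0.019},{"grip":0.06,"x":0.002,"y":0.038,"z":0.12,"yaw":0.019}]' 3
python3 -m crank '[{"grip":0.06,"x":0,"y":0,"z":0.02,"yaw":0},{"grip":0.06,"x":0,"y":0,"z":0.035,"yaw":0},{"grip":0.06,"x":0,"y":0,"z":0.045,"yaw":0},{"grip":0.06,"x":0,"y":0,"z":0.05,"yaw":0},{"grip":0.06,"x":0,"y":0,"z":0.05,"yaw":0}]'
python3 look.py w19; python3 wand.py w19
```

```text
time_s: 39.27
ee_pos: [419.6, -193.8, 76.1]
ee_rot: [-180.0, 0.0, -6.9]
force: [-0.5, -0.5, 0.5]
gripper_width: 59.9
gripper_force: 0.0
time_s: 39.68
ee_pos: [419.0, -193.2, 26.4]
ee_rot: [-179.9, 0.2, -6.9]
force: [-0.0, 1.1, 0.5]
gripper_width: 60.3
gripper_force: 0.0
39.6833 [ 419.  -193.2   26.4] [-179.9    0.2   -6.9] [-0.   1.1  0.5] 60.3
axis deg -7.28 y at x=500 -204.2 far end [ 538.5 -209.2   33. ] near [ 417.3 -193.7   33. ] rows 30 283 [np.int64(64), np.int64(53)]
origin from far end [ 498.9 -204.1]
```

```bash
python3 -m crank '[{"grip":0.06,"x":0,"y":0,"z":0.01,"yaw":0.005},{"grip":0.06,"x":0,"y":0,"z":0.02,"yaw":0.005},{"grip":0.06,"x":0,"y":0,"z":0.03,"yaw":0.005},{"grip":0.06,"x":0,"y":0,"z":0.034,"yaw":0.005},{"grip":0.06,"x":0,"y":0,"z":0.035,"yaw":0.005}]' 3
python3 -m crank '[{"grip":0.04,"x":0,"y":0,"z":0,"yaw":0},{"grip":0.034,"x":0,"y":0,"z":0,"yaw":0},{"grip":0.028,"x":0,"y":0,"z":0,"yaw":0},{"grip":0.02,"x":0,"y":0,"z":0,"yaw":0},{"grip":0,"x":0,"y":0,"z":0,"yaw":0}]' 3
python3 look.py w20; python3 wand.py w20
```

```text
time_s: 40.15
ee_pos: [419.9, -193.6, -7.2]
ee_rot: [180.0, 0.0, -7.2]
force: [-0.4, -0.3, 0.2]
gripper_width: 59.7
gripper_force: 0.0
time_s: 40.57
ee_pos: [420.2, -193.8, -6.9]
ee_rot: [180.0, -0.0, -7.2]
force: [0.3, 0.1, 0.9]
gripper_width: 30.3
gripper_force: 2.8
40.5667 [ 420.2 -193.8   -6.9] [180.   -0.   -7.2] [0.3 0.1 0.9] 30.3
axis deg -7.52 y at x=500 -203.9 far end [ 538.4 -209.    33. ] near [ 417.9 -193.    33. ] rows 9 312 [np.int64(76), np.int64(63)]
origin from far end [ 498.7 -203.8]
```

```bash
python3 -m crank '[{"grip":0,"x":0,"y":0,"z":-0.004,"yaw":0},{"grip":0,"x":0.001,"y":0,"z":-0.008,"yaw":0},{"grip":0,"x":0.002,"y":0,"z":-0.014,"yaw":0},{"grip":0,"x":0.003,"y":0,"z":-0.02,"yaw":0},{"grip":0,"x":0.003,"y":0,"z":-0.02,"yaw":0}]' 3
python3 look.py w21
cat > pitch.py <<'E'
import sys,pickle; from h import *
n=sys.argv[1]; s=state(); M=pickle.load(open(f'pics/{n}.pkl','rb')); w=cv2.imread(f'pics/{n}.png')
e=s["ee_pos"]; a=np.radians(s["ee_rot"][2]); X=np.array([np.cos(a),np.sin(a),0])
z0=float(sys.argv[2]) if len(sys.argv)>2 else 27.   # pivot z relative to TCP
px=float(sys.argv[3]) if len(sys.argv)>3 else -76.  # pivot x in wand
piv=e+X*5+[0,0,z0]
g=w.mean(2)
def pt(wx,wz,th):
    dx,dz=wx-px,wz-3; c,S=np.cos(np.radians(th)),np.sin(np.radians(th))
    return piv+X*(dx*c+dz*S)+np.array([0,0,-dx*S+dz*c])
for th in (0,5,10,15,20,25,30,35,40,45,50): 
    q=proj("wrist",[pt(40,15,th),pt(90,15,th),pt(57,15,th)],M); print(th,q.round(0).tolist())
col=int(proj("wrist",[pt(40,15,20)],M)[0][0])
print("col",col,[(r,int(g[r,col-6:col+7].mean())) for r in range(0,280,8)])
hsv=cv2.cvtColor(w,cv2.COLOR_BGR2HSV); red=((hsv[...,0]<8)|(hsv[...,0]>172))&(hsv[...,1]>120)&(hsv[...,2]>60); red[:,:200]=0; red[:,440:]=0; red[260:]=0
ys,xs=np.nonzero(red); print("red",len(ys),(xs.mean().round(),ys.mean().round()) if len(ys) else None)
E
python3 pitch.py w21
```

```text
time_s: 41.03
ee_pos: [424.1, -194.5, 14.1]
ee_rot: [179.9, -0.2, -7.2]
force: [-0.4, -0.1, -0.7]
gripper_width: 29.8
gripper_force: 3.0
41.0333 [ 424.1 -194.5   14.1] [179.9  -0.2  -7.2] [-0.4 -0.1 -0.7] 29.8
0 [[321.0, 6.0], [322.0, -160.0], [321.0, -47.0]]
5 [[321.0, 13.0], [321.0, -132.0], [321.0, -35.0]]
10 [[321.0, 21.0], [321.0, -105.0], [321.0, -21.0]]
15 [[321.0, 31.0], [321.0, -79.0], [321.0, -6.0]]
20 [[321.0, 42.0], [321.0, -55.0], [321.0, 8.0]]
25 [[321.0, 53.0], [321.0, -31.0], [321.0, 23.0]]
30 [[321.0, 65.0], [320.0, -9.0], [320.0, 38.0]]
35 [[320.0, 77.0], [320.0, 12.0], [320.0, 53.0]]
40 [[320.0, 89.0], [320.0, 32.0], [320.0, 68.0]]
45 [[320.0, 101.0], [320.0, 51.0], [320.0, 83.0]]
50 [[320.0, 114.0], [320.0, 70.0], [320.0, 98.0]]
col 320 [(0, 100), (8, 44), (16, 36), (24, 148), (32, 197), (40, 196), (48, 196), (56, 197), (64, 197), (72, 197), (80, 195), (88, 196), (96, 196), (104, 196), (112, 196), (120, 196), (128, 123), (136, 121), (144, 122), (152, 121), (160, 121), (168, 120), (176, 121), (184, 121), (192, 120), (200, 120), (208, 120), (216, 120), (224, 120), (232, 120), (240, 121), (248, 120), (256, 120), (264, 120), (272, 120)]
red 0 None
```

It droops with the nose resting (pitch about 9°). Raising on.

```bash
python3 -m crank '[{"grip":0,"x":0.002,"y":0,"z":-0.006,"yaw":0},{"grip":0,"x":0.005,"y":0,"z":-0.013,"yaw":0},{"grip":0,"x":0.007,"y":0,"z":-0.02,"yaw":0},{"grip":0,"x":0.011,"y":0,"z":-0.03,"yaw":0},{"grip":0,"x":0.016,"y":0,"z":-0.04,"yaw":0}]' 3
python3 -m crank '[{"grip":0,"x":0.004,"y":0,"z":-0.007,"yaw":0},{"grip":0,"x":0.009,"y":0,"z":-0.014,"yaw":0},{"grip":0,"x":0.013,"y":0,"z":-0.02,"yaw":0},{"grip":0,"x":0.018,"y":0,"z":-0.026,"yaw":0},{"grip":0,"x":0.022,"y":0,"z":-0.031,"yaw":0}]' 3
python3 -m crank '[{"grip":0,"x":0,"y":0,"z":0,"yaw":0},{"grip":0,"x":0,"y":0,"z":0,"yaw":0},{"grip":0,"x":0,"y":0,"z":0,"yaw":0},{"grip":0,"x":0,"y":0,"z":0,"yaw":0},{"grip":0,"x":0,"y":0,"z":0,"yaw":0}]' 3
python3 look.py w22; python3 pitch.py w22
```

```text
time_s: 41.5
ee_pos: [438.8, -195.9, 53.6]
ee_rot: [-180.0, 0.0, -7.2]
force: [0.2, 0.0, -0.3]
gripper_width: 30.0
gripper_force: 3.0
time_s: 41.92
ee_pos: [461.1, -198.8, 84.3]
ee_rot: [180.0, -0.0, -7.2]
force: [-0.3, -0.8, -0.9]
gripper_width: 29.7
gripper_force: 3.0
time_s: 42.33
ee_pos: [460.3, -198.6, 83.4]
ee_rot: [-180.0, 0.0, -7.2]
force: [-1.0, -0.6, -0.5]
gripper_width: 29.8
gripper_force: 3.0
42.3333 [ 460.3 -198.6   83.4] [-180.     0.    -7.2] [-1.  -0.6 -0.5] 29.8
0 [[321.0, 4.0], [322.0, -163.0], [322.0, -49.0]]
5 [[321.0, 11.0], [321.0, -134.0], [321.0, -36.0]]
10 [[321.0, 20.0], [321.0, -107.0], [321.0, -22.0]]
15 [[321.0, 30.0], [321.0, -81.0], [321.0, -8.0]]
20 [[321.0, 41.0], [321.0, -57.0], [321.0, 7.0]]
25 [[321.0, 52.0], [321.0, -33.0], [321.0, 22.0]]
30 [[321.0, 64.0], [321.0, -11.0], [321.0, 37.0]]
35 [[321.0, 76.0], [321.0, 10.0], [321.0, 52.0]]
40 [[321.0, 88.0], [321.0, 31.0], [321.0, 67.0]]
45 [[321.0, 100.0], [320.0, 50.0], [321.0, 82.0]]
50 [[321.0, 113.0], [320.0, 69.0], [320.0, 97.0]]
col 320 [(0, 224), (8, 225), (16, 39), (24, 29), (32, 30), (40, 30), (48, 150), (56, 150), (64, 150), (72, 28), (80, 39), (88, 148), (96, 149), (104, 150), (112, 151), (120, 150), (128, 151), (136, 134), (144, 122), (152, 111), (160, 103), (168, 103), (176, 104), (184, 105), (192, 104), (200, 104), (208, 104), (216, 106), (224, 105), (232, 105), (240, 106), (248, 106), (256, 106), (264, 105), (272, 106)]
red 0 None
```

Pitch about 36°, nose still on the pad. Clamping hard and lifting, then measuring the held pose precisely.

```bash
python3 -m crank '[{"grip":0,"x":0,"y":0,"z":0,"yaw":0},{"grip":0,"x":0,"y":0,"z":0,"yaw":0},{"grip":0,"x":0,"y":0,"z":0,"yaw":0},{"grip":0,"x":0,"y":0,"z":0,"yaw":0},{"grip":0,"x":0,"y":0,"z":0,"yaw":0}]' 50
python3 -m crank '[{"grip":0,"x":0,"y":0,"z":-0.01,"yaw":0},{"grip":0,"x":0,"y":0,"z":-0.03,"yaw":0},{"grip":0,"x":0,"y":0,"z":-0.06,"yaw":0},{"grip":0,"x":0,"y":0,"z":-0.09,"yaw":0},{"grip":0,"x":0,"y":0,"z":-0.1,"yaw":0}]' 50
python3 -m crank '[{"grip":0,"x":0,"y":0,"z":0,"yaw":0},{"grip":0,"x":0,"y":0,"z":0,"yaw":0},{"grip":0,"x":0,"y":0,"z":0,"yaw":0},{"grip":0,"x":0,"y":0,"z":0,"yaw":0},{"grip":0,"x":0,"y":0,"z":0,"yaw":0}]' 50
python3 look.py w23
python3 - <<'E'
from h import *
w=cv2.imread('pics/w23.png'); g=w.mean(2)
print([(r,int(g[r,312:328].mean())) for r in range(0,100,2)])
for r in (20,30,60,90,110,130): 
    d=[int(v) for v in g[r,240:400:4]]; print(r,d)
cv2.imwrite('pics/c23.png',w[0:300,170:470])
E
```

```text
time_s: 42.8
ee_pos: [460.4, -198.7, 83.7]
ee_rot: [180.0, 0.0, -7.2]
force: [0.2, 0.7, -0.8]
gripper_width: 29.8
gripper_force: 50.0
time_s: 43.22
ee_pos: [462.8, -199.7, 188.6]
ee_rot: [179.9, -0.4, -7.2]
force: [0.0, -1.0, -1.3]
gripper_width: 29.4
gripper_force: 50.0
time_s: 43.63
ee_pos: [459.7, -198.3, 182.2]
ee_rot: [-179.9, 0.2, -7.2]
force: [-0.6, -0.1, -0.5]
gripper_width: 29.7
gripper_force: 50.0
43.6333 [ 459.7 -198.3  182.2] [-179.9    0.2   -7.2] [-0.6 -0.1 -0.5] 29.7
[(0, 211), (2, 212), (4, 210), (6, 211), (8, 210), (10, 210), (12, 208), (14, 209), (16, 103), (18, 23), (20, 23), (22, 23), (24, 24), (26, 25), (28, 24), (30, 23), (32, 24), (34, 25), (36, 23), (38, 25), (40, 24), (42, 52), (44, 122), (46, 130), (48, 131), (50, 132), (52, 130), (54, 131), (56, 130), (58, 130), (60, 130), (62, 131), (64, 131), (66, 130), (68, 126), (70, 88), (72, 27), (74, 26), (76, 31), (78, 36), (80, 34), (82, 41), (84, 102), (86, 130), (88, 129), (90, 130), (92, 131), (94, 130), (96, 130), (98, 130)]
20 [207, 208, 210, 208, 209, 214, 213, 209, 208, 205, 210, 47, 22, 27, 25, 20, 27, 29, 
[... 332 characters left out ...]
 212, 109, 24, 24, 24, 26, 26, 76, 132, 130, 129, 126, 130, 130, 127, 27, 25, 26, 27, 23, 21, 191, 209, 210, 208, 211, 207, 207, 206, 208, 210]
90 [39, 42, 41, 43, 40, 44, 46, 44, 43, 39, 42, 24, 28, 35, 133, 131, 130, 134, 131, 134, 133, 131, 128, 128, 133, 124, 90, 16, 16, 8, 206, 206, 207, 206, 210, 207, 208, 210, 213, 210]
110 [37, 39, 44, 43, 44, 42, 41, 43, 46, 42, 39, 44, 23, 58, 132, 133, 135, 132, 134, 136, 131, 134, 132, 130, 129, 130, 95, 21, 18, 137, 211, 206, 203, 205, 208, 205, 208, 209, 209, 210]
130 [42, 40, 40, 43, 43, 47, 46, 47, 46, 45, 44, 45, 43, 102, 129, 138, 132, 135, 136, 134, 130, 133, 93, 91, 95, 93, 86, 53, 44, 77, 208, 210, 211, 211, 210, 209, 212, 210, 209, 209]
```

View pics/c23.png

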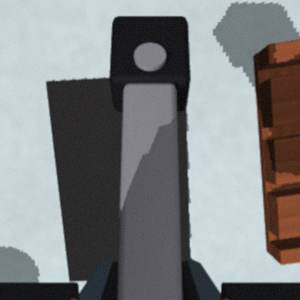

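The wand is held nose-down, centred and straight: head front edge at image row 16, button at (320,57), handle/head seam at row 84. I fit its pose and compute the scan targets.

```bash
cat > fit.py <<'E'
import pickle; from h import *; from scipy.optimize import least_squares
M=pickle.load(open('pics/w23.pkl','rb')); e=np.array([459.7,-198.3,182.2]); a=np.radians(-7.2)
X=np.array([np.cos(a),np.sin(a),0]);Y=np.array([-np.sin(a),np.cos(a),0]);Z=np.array([0,0,1.])
def pt(p,x,y,z):
    c,s=np.cos(p[2]),np.sin(p[2]); return e+X*(p[0]+x*c+z*s)+Z*(p[1]-x*s+z*c)+Y*(p[3]+y)
def res(p):
    q=lambda x,y,z: proj("wrist",[pt(p,x,y,z)],M)[0]
    # head edge columns at row 60 / 22: sample along the edge
    def colat(y,row):
        xs=np.linspace(42,90,25); Q=proj("wrist",[pt(p,x,y,15) for x in xs],M); o=np.argsort(Q[:,1]); return np.interp(row,Q[o,1],Q[o,0])
    return [q(90,0,15)[1]-16,q(40,0,15)[1]-83.5,(q(57,0,15)[1]-56.5)*.3,colat(23,60)-280.5,colat(-23,60)-358.5,colat(23,30)-282,colat(-23,30)-358]
r=least_squares(res,[66,0,np.radians(36),0]); p=r.x
print("origin rel TCP: along",p[0].round(1),"z",p[1].round(1),"pitch",np.degrees(p[2]).round(2),"lat",p[3].round(1),"res",r.fun.round(1))
# height rule: nose bottom corner was on pad (z=3) at TCP z 83.5
c,s=np.cos(p[2]),np.sin(p[2]); print("nose bottom z rel TCP",(p[1]-90*s-15*c).round(1),"expected",3-83.5)
pickle.dump(p,open('wandpose.pkl','wb'))
E
python3 fit.py
cat > scan.py <<'E'
import pickle,sys; from h import *
p=pickle.load(open('wandpose.pkl','rb')); yaw=-0.4; a=np.radians(yaw); X=np.array([np.cos(a),np.sin(a),0]);Y=np.array([-np.sin(a),np.cos(a),0])
c,s=np.cos(p[2]),np.sin(p[2])
def nose(e,a): 
    X=np.array([np.cos(a),np.sin(a),0]);Y=np.array([-np.sin(a),np.cos(a),0]); return e+X*(p[0]+90*c)+np.array([0,0,p[1]-90*s])+Y*p[3], X*c-np.array([0,0,s])
if __name__=="__main__":
  st=state(); e=st["ee_pos"]; t=np.radians(st["ee_rot"][2]); tx=np.array([np.cos(t),np.sin(t)]); ty=np.array([np.sin(t),-np.cos(t)])
  N,D=nose(e,t)
  for nm,b,hc in (("sq",157.5,50),("rd",52.5,48),("hx",-52.5,50),("ob",-157.5,57)):
    L=stand([np.array([20,b,22.])+hc*u_+8*n_])[0]; nn=stand([n_])[0]-stand([[0,0,0]])[0]
    d=X*c-np.array([0,0,s]); want=L-80*d; E=want-(nose(np.zeros(3),a)[0]); dl=E-e
    k=(L-N)@nn/(D@nn); off=N+k*D-L
    print(nm,"label",L.round(1),"TCP",E.round(1),"move tool x,y,z",round(tx@dl[:2],1),round(ty@dl[:2],1),round(-dl[2],1),"yaw rad",round(np.radians(st["ee_rot"][2]-yaw),3),"| now dist",round(np.linalg.norm(L-N),1),"beam off",off.round(1),"angle",np.degrees(np.arccos(-D@nn)).round(1))
E
python3 scan.py
```

```text
origin rel TCP: along 62.0 z -28.2 pitch 32.37 lat 0.6 res [-0.1 -0.2  0.9  0.2  0.3 -0.2 -0.3]
nose bottom z rel TCP -89.0 expected -80.5
sq label [540.2  92.2  67.5] TCP [334.7  93.  186.7] move tool x,y,z -160.7 -273.5 -4.3 yaw rad -0.118 | now dist 314.8 beam off [  34.7 -304.5   52.6] angle 6.2
rd label [539.8 197.2  65.9] TCP [334.3 198.  185.1] move tool x,y,z -174.2 -377.7 -2.6 yaw rad -0.118 | now dist 418.1 beam off [  35.1 -409.5   54.2] angle 6.2
hx label [541.7 302.2  67.5] TCP [336.1 303.  186.7] move tool x,y,z -185.4 -482.1 -4.3 yaw rad -0.118 | now dist 521.6 beam off [  33.3 -514.5   52.6] angle 6.2
ob label [546.5 407.2  73.3] TCP [340.9 408.  192.5] move tool x,y,z -193.8 -586.8 -10.0 yaw rad -0.118 | now dist 625.1 beam off [  28.5 -619.5   46.9] angle 6.2
```

```bash
sed -i 's/colat(23,60)-280.5,colat(-23,60)-358.5,colat(23,30)-282,colat(-23,30)-358\]/.5*(colat(23,60)+colat(-23,60)-639),.5*(colat(23,30)+colat(-23,30)-640),(p[1]-90*np.sin(p[2])-15*np.cos(p[2])+80.5)*.7]/' fit.py; python3 fit.py; python3 scan.py
```

```text
origin rel TCP: along 61.1 z -17.2 pitch 34.46 lat 0.6 res [-0.1 -0.2  0.8  0.2 -0.2  0. ]
nose bottom z rel TCP -80.5 expected -80.5
sq label [540.2  92.2  67.5] TCP [339.   93.  180.9] move tool x,y,z -156.4 -274.0 1.5 yaw rad -0.118 | now dist 315.1 beam off [  38.3 -304.9   57.7] angle 5.5
rd label [539.8 197.2  65.9] TCP [338.6 198.  179.3] move tool x,y,z -169.9 -378.2 3.2 yaw rad -0.118 | now dist 418.3 beam off [  38.7 -409.9   59.3] angle 5.5
hx label [541.7 302.2  67.5] TCP [340.4 303.  180.9] move tool x,y,z -181.2 -482.6 1.5 yaw rad -0.118 | now dist 521.7 beam off [  36.8 -514.9   57.7] angle 5.5
ob label [546.5 407.2  73.3] TCP [345.2 408.  186.7] move tool x,y,z -189.5 -587.3 -4.2 yaw rad -0.118 | now dist 625.1 beam off [  32.1 -619.9   51.9] angle 5.5
```

Pitch 34.5° against the wanted 35°. Moving to the square for the first scan.

```bash
python3 -m crank '[{"grip":0,"x":-0.01,"y":-0.016,"z":0,"yaw":0},{"grip":0,"x":-0.025,"y":-0.043,"z":0,"yaw":0},{"grip":0,"x":-0.042,"y":-0.073,"z":0,"yaw":0},{"grip":0,"x":-0.06,"y":-0.105,"z":0,"yaw":0},{"grip":0,"x":-0.078,"y":-0.137,"z":0,"yaw":0}]' 50
python3 -m crank '[{"grip":0,"x":-0.018,"y":-0.032,"z":0,"yaw":-0.03},{"grip":0,"x":-0.036,"y":-0.064,"z":0,"yaw":-0.06},{"grip":0,"x":-0.054,"y":-0.096,"z":0,"yaw":-0.09},{"grip":0,"x":-0.07,"y":-0.122,"z":0.001,"yaw":-0.118},{"grip":0,"x":-0.078,"y":-0.137,"z":0.001,"yaw":-0.118}]' 50
python3 -m crank '[{"grip":0,"x":0,"y":0,"z":0,"yaw":0},{"grip":0,"x":0,"y":0,"z":0,"yaw":0},{"grip":0,"x":0,"y":0,"z":0,"yaw":0},{"grip":0,"x":0,"y":0,"z":0,"yaw":0},{"grip":0,"x":0,"y":0,"z":0,"yaw":0}]' 50
python3 scan.py | head -1
python3 look.py w24
python3 - <<'E'
from h import *
w=cv2.imread('pics/w24.png'); g=w.mean(2)
print([(r,int(g[r,312:328].mean())) for r in list(range(0,26,2))+list(range(76,92,2))])
f=grab_frame("scene")[:,:,::-1]; cv2.imwrite('pics/scene24.png',f)
import scan; s=state(); N,D=scan.nose(s["ee_pos"],np.radians(s["ee_rot"][2])); print("pred nose in wrist",proj("wrist",[N]),"label",proj("wrist",stand([np.array([20,157.5,22.])+50*u_+8*n_])))
E
```

```text
time_s: 44.1
ee_pos: [399.2, -51.9, 183.1]
ee_rot: [-180.0, 0.1, -7.3]
force: [0.5, 0.3, -2.0]
gripper_width: 29.5
gripper_force: 50.0
time_s: 44.52
ee_pos: [337.7, 94.7, 182.2]
ee_rot: [-180.0, 0.1, -0.2]
force: [0.4, -0.1, -1.6]
gripper_width: 29.7
gripper_force: 50.0
time_s: 44.93
ee_pos: [340.5, 91.8, 182.6]
ee_rot: [180.0, 0.0, -0.5]
force: [0.2, -0.4, -0.8]
gripper_width: 29.4
gripper_force: 50.0
sq label [540.2  92.2  67.5] TCP [339.   93.  180.9] move tool x,y,z -1.5 -1.2 1.7 yaw rad -0.002 | now dist 79.8 beam off [ 1.3 -1.6  1.8] angle nan
44.9333 [340.5  91.8 182.6] [180.    0.   -0.5] [ 0.2 -0.4 -0.8] 29.4
[(0, 160), (2, 159), (4, 160), (6, 160), (8, 160), (10, 161), (12, 162), (14, 178), (16, 94), (18, 14), (20, 15), (22, 16), (24, 18), (76, 20), (78, 23), (80, 23), (82, 27), (84, 75), (86, 96), (88, 97), (90, 97)]
pred nose in wrist [[319.53962912  37.65329242]] label [[317.45108386 -44.78776404]]scan.py:13: RuntimeWarning: invalid value encountered in arccos
  print(nm,"label",L.round(1),"TCP",E.round(1),"move tool x,y,z",round(tx@dl[:2],1),round(ty@dl[:2],1),round(-dl[2],1),"yaw rad",round(np.radians(st["ee_rot"][2]-yaw),3),"| now dist",round(np.linalg.norm(L-N),1),"beam off",off.round(1),"angle",np.degrees(np.arccos(-D@nn)).round(1))
```

```bash
python3 -m crank '[{"grip":0,"x":-0.001,"y":-0.001,"z":0.002,"yaw":0},{"grip":0,"x":-0.001,"y":-0.001,"z":0.002,"yaw":0},{"grip":0,"x":-0.001,"y":-0.001,"z":0.002,"yaw":0},{"grip":0,"x":-0.001,"y":-0.001,"z":0.002,"yaw":0},{"grip":0,"x":-0.001,"y":-0.001,"z":0.002,"yaw":0}]' 50 | head -2
python3 scan.py 2>/dev/null | head -1
python3 -m crank '[{"grip":0,"x":0,"y":0,"z":0,"yaw":0},{"grip":0,"x":0,"y":0,"z":0,"yaw":0},{"grip":0,"x":0,"y":0,"z":0,"yaw":0},{"grip":0,"x":0,"y":0,"z":0,"yaw":0},{"grip":0,"x":0,"y":0,"z":0,"yaw":0}]' 50 | head -2
python3 -m crank '[{"grip":0,"x":0,"y":0,"z":0,"yaw":0},{"grip":0,"x":0,"y":0,"z":0,"yaw":0},{"grip":0,"x":0,"y":0,"z":0,"yaw":0},{"grip":0,"x":0,"y":0,"z":0,"yaw":0},{"grip":0,"x":0,"y":0,"z":0,"yaw":0}]' 50 | head -2
python3 -m crank '[{"grip":0,"x":0,"y":0,"z":0,"yaw":0},{"grip":0,"x":0,"y":0,"z":0,"yaw":0},{"grip":0,"x":0,"y":0,"z":0,"yaw":0},{"grip":0,"x":0,"y":0,"z":0,"yaw":0},{"grip":0,"x":0,"y":0,"z":0,"yaw":0}]' 50 | head -2
python3 -m crank '[{"grip":0,"x":0,"y":0,"z":0,"yaw":0},{"grip":0,"x":0,"y":0,"z":0,"yaw":0},{"grip":0,"x":0,"y":0,"z":0,"yaw":0},{"grip":0,"x":0,"y":0,"z":0,"yaw":0},{"grip":0,"x":0,"y":0,"z":0,"yaw":0}]' 50 | head -2
python3 -m crank '[{"grip":0,"x":0,"y":0,"z":0,"yaw":0},{"grip":0,"x":0,"y":0,"z":0,"yaw":0},{"grip":0,"x":0,"y":0,"z":0,"yaw":0},{"grip":0,"x":0,"y":0,"z":0,"yaw":0},{"grip":0,"x":0,"y":0,"z":0,"yaw":0}]' 50 | head -2
python3 -m crank '[{"grip":0,"x":0,"y":0,"z":0,"yaw":0},{"grip":0,"x":0,"y":0,"z":0,"yaw":0},{"grip":0,"x":0,"y":0,"z":0,"yaw":0},{"grip":0,"x":0,"y":0,"z":0,"yaw":0},{"grip":0,"x":0,"y":0,"z":0,"yaw":0}]' 50 | head -2
python3 scan.py 2>/dev/null | head -2
python3 - <<'E'
# check beam geometry with the scene camera: red window vs predicted nose, label edges
from h import *; import scan
s=state(); N,D=scan.nose(s["ee_pos"],np.radians(s["ee_rot"][2])); f=cv2.imread('pics/scene24.png')
o=N-90*D; print("nose",proj("scene",[N]).round(1),"tail",proj("scene",[o-85*D]).round(1),"head start",proj("scene",[o+40*D]).round(1))
hsv=cv2.cvtColor(f,cv2.COLOR_BGR2HSV); q=proj("scene",[N])[0].astype(int)
red=((hsv[...,0]<8)|(hsv[...,0]>172))&(hsv[...,1]>100); m=np.zeros_like(red); m[q[1]-20:q[1]+20,q[0]-20:q[0]+20]=1
ys,xs=np.nonzero(red&m); print("red",len(xs),xs.mean() if len(xs) else 0,ys.mean() if len(xs) else 0)
E
```

```text
time_s: 45.45
ee_pos: [339.1, 93.6, 180.7]
sq label [540.2  92.2  67.5] TCP [339.   93.  180.9] move tool x,y,z -0.1 0.6 -0.2 yaw rad -0.0 | now dist 79.8 beam off [-0.1  0.6 -0.1] angle nan
time_s: 45.87
ee_pos: [339.0, 93.6, 180.7]
time_s: 46.28
ee_pos: [339.0, 93.6, 180.7]
time_s: 46.7
ee_pos: [339.0, 93.6, 180.7]
time_s: 47.12
ee_pos: [339.0, 93.6, 180.7]
time_s: 47.53
ee_pos: [339.1, 93.6, 180.7]
time_s: 47.95
ee_pos: [339.0, 93.6, 180.7]
sq label [540.2  92.2  67.5] TCP [339.   93.  180.9] move tool x,y,z -0.1 0.6 -0.2 yaw rad -0.0 | now dist 79.8 beam off [-0.1  0.6 -0.1] angle nan
rd label [539.8 197.2  65.9] TCP [338.6 198.  179.3] move tool x,y,z -1.2 -104.4 1.4 yaw rad -0.0 | now dist 131.4 beam off [   0.3 -104.4    1.5] angle nan
nose [[339.8 175.5]] tail [[306.6 107.7]] head start [[330.3 156.1]]
red 0 0 0
```

```bash
python3 - <<'E'
from h import *
f=cv2.imread('pics/scene24.png').astype(int); d=f[...,2]-f[...,1]; sub=d[140:215,300:385]; 
idx=np.argsort(sub.ravel())[::-1][:12]; print([(int(i%85+300),int(i//85+140),int(sub.ravel()[i])) for i in idx])
E
python3 -m crank '[{"grip":0,"x":0,"y":-0.015,"z":0,"yaw":0},{"grip":0,"x":0,"y":-0.042,"z":0,"yaw":0},{"grip":0,"x":-0.001,"y":-0.075,"z":0.001,"yaw":0},{"grip":0,"x":-0.001,"y":-0.096,"z":0.001,"yaw":0},{"grip":0,"x":-0.001,"y":-0.104,"z":0.001,"yaw":0}]' 50 | head -2
python3 -m crank '[{"grip":0,"x":0,"y":0,"z":0,"yaw":0},{"grip":0,"x":0,"y":0,"z":0,"yaw":0},{"grip":0,"x":0,"y":0,"z":0,"yaw":0},{"grip":0,"x":0,"y":0,"z":0,"yaw":0},{"grip":0,"x":0,"y":0,"z":0,"yaw":0}]' 50 | head -2
python3 scan.py 2>/dev/null | sed -n 2p
```

```text
[(360, 206, 30), (362, 205, 29), (361, 206, 29), (370, 201, 29), (359, 206, 29), (350, 211, 29), (359, 207, 28), (369, 202, 28), (367, 202, 28), (369, 201, 28), (366, 203, 28), (364, 204, 28)]
time_s: 48.37
ee_pos: [339.0, 200.1, 179.7]
time_s: 48.78
ee_pos: [338.8, 196.7, 179.8]
rd label [539.8 197.2  65.9] TCP [338.6 198.  179.3] move tool x,y,z -0.3 -1.3 0.5 yaw rad -0.002 | now dist 80.1 beam off [ 0.3 -1.6  0.4] angle nan
```

```bash
python3 -m crank '[{"grip":0,"x":0,"y":-0.001,"z":0,"yaw":0},{"grip":0,"x":0,"y":-0.001,"z":0,"yaw":0},{"grip":0,"x":0,"y":-0.001,"z":0,"yaw":0},{"grip":0,"x":0,"y":-0.001,"z":0,"yaw":0},{"grip":0,"x":0,"y":-0.001,"z":0,"yaw":0}]' 50 | head -2
python3 -m crank '[{"grip":0,"x":0,"y":0,"z":0,"yaw":0},{"grip":0,"x":0,"y":0,"z":0,"yaw":0},{"grip":0,"x":0,"y":0,"z":0,"yaw":0},{"grip":0,"x":0,"y":0,"z":0,"yaw":0},{"grip":0,"x":0,"y":0,"z":0,"yaw":0}]' 50 | head -1
python3 -m crank '[{"grip":0,"x":0,"y":0,"z":0,"yaw":0},{"grip":0,"x":0,"y":0,"z":0,"yaw":0},{"grip":0,"x":0,"y":0,"z":0,"yaw":0},{"grip":0,"x":0,"y":0,"z":0,"yaw":0},{"grip":0,"x":0,"y":0,"z":0,"yaw":0}]' 50 | head -1
python3 -m crank '[{"grip":0,"x":0,"y":0,"z":0,"yaw":0},{"grip":0,"x":0,"y":0,"z":0,"yaw":0},{"grip":0,"x":0,"y":0,"z":0,"yaw":0},{"grip":0,"x":0,"y":0,"z":0,"yaw":0},{"grip":0,"x":0,"y":0,"z":0,"yaw":0}]' 50 | head -1
python3 -m crank '[{"grip":0,"x":0,"y":0,"z":0,"yaw":0},{"grip":0,"x":0,"y":0,"z":0,"yaw":0},{"grip":0,"x":0,"y":0,"z":0,"yaw":0},{"grip":0,"x":0,"y":0,"z":0,"yaw":0},{"grip":0,"x":0,"y":0,"z":0,"yaw":0}]' 50 | head -1
python3 -m crank '[{"grip":0,"x":0,"y":0,"z":0,"yaw":0},{"grip":0,"x":0,"y":0,"z":0,"yaw":0},{"grip":0,"x":0,"y":0,"z":0,"yaw":0},{"grip":0,"x":0,"y":0,"z":0,"yaw":0},{"grip":0,"x":0,"y":0,"z":0,"yaw":0}]' 50 | head -1
python3 -m crank '[{"grip":0,"x":0,"y":0,"z":0,"yaw":0},{"grip":0,"x":0,"y":0,"z":0,"yaw":0},{"grip":0,"x":0,"y":0,"z":0,"yaw":0},{"grip":0,"x":0,"y":0,"z":0,"yaw":0},{"grip":0,"x":0,"y":0,"z":0,"yaw":0}]' 50 | head -2
python3 scan.py 2>/dev/null | sed -n 2,3p
python3 -m crank '[{"grip":0,"x":0,"y":-0.015,"z":0,"yaw":0},{"grip":0,"x":0,"y":-0.042,"z":0,"yaw":0},{"grip":0,"x":0.001,"y":-0.075,"z":-0.001,"yaw":0},{"grip":0,"x":0.001,"y":-0.096,"z":-0.001,"yaw":0},{"grip":0,"x":0.001,"y":-0.105,"z":-0.001,"yaw":0}]' 50 | head -2
python3 -m crank '[{"grip":0,"x":0,"y":0,"z":0,"yaw":0},{"grip":0,"x":0,"y":0,"z":0,"yaw":0},{"grip":0,"x":0,"y":0,"z":0,"yaw":0},{"grip":0,"x":0,"y":0,"z":0,"yaw":0},{"grip":0,"x":0,"y":0,"z":0,"yaw":0}]' 50 | head -2
python3 scan.py 2>/dev/null | sed -n 3p; python3 look.py w25
```

```text
time_s: 49.2
ee_pos: [338.8, 198.6, 179.7]
time_s: 49.62
time_s: 50.03
time_s: 50.45
time_s: 50.87
time_s: 51.28
time_s: 51.7
ee_pos: [338.8, 198.6, 179.7]
rd label [539.8 197.2  65.9] TCP [338.6 198.  179.3] move tool x,y,z -0.2 0.6 0.4 yaw rad -0.0 | now dist 80.1 beam off [0.3 0.6 0.4] angle nan
hx label [541.7 302.2  67.5] TCP [340.4 303.  180.9] move tool x,y,z 0.9 -104.4 -1.2 yaw rad -0.0 | now dist 131.6 beam off [  -1.6 -104.4   -1.3] angle nan
time_s: 52.12
ee_pos: [340.9, 306.4, 180.7]
time_s: 52.53
ee_pos: [340.5, 302.6, 180.8]
hx label [541.7 302.2  67.5] TCP [340.4 303.  180.9] move tool x,y,z -0.1 -0.4 -0.1 yaw rad -0.001 | now dist 79.8 beam off [-0.  -0.6 -0. ] angle nan
52.5333 [340.5 302.6 180.8] [180.   -0.   -0.5] [-0.7 -0.1 -1.5] 29.4
```

```bash
python3 -m crank '[{"grip":0,"x":0,"y":0,"z":0,"yaw":0},{"grip":0,"x":0,"y":0,"z":0,"yaw":0},{"grip":0,"x":0,"y":0,"z":0,"yaw":0},{"grip":0,"x":0,"y":0,"z":0,"yaw":0},{"grip":0,"x":0,"y":0,"z":0,"yaw":0}]' 50 | head -2
python3 -m crank '[{"grip":0,"x":0,"y":0,"z":0,"yaw":0},{"grip":0,"x":0,"y":0,"z":0,"yaw":0},{"grip":0,"x":0,"y":0,"z":0,"yaw":0},{"grip":0,"x":0,"y":0,"z":0,"yaw":0},{"grip":0,"x":0,"y":0,"z":0,"yaw":0}]' 50 | head -1
python3 -m crank '[{"grip":0,"x":0,"y":0,"z":0,"yaw":0},{"grip":0,"x":0,"y":0,"z":0,"yaw":0},{"grip":0,"x":0,"y":0,"z":0,"yaw":0},{"grip":0,"x":0,"y":0,"z":0,"yaw":0},{"grip":0,"x":0,"y":0,"z":0,"yaw":0}]' 50 | head -1
python3 -m crank '[{"grip":0,"x":0,"y":0,"z":0,"yaw":0},{"grip":0,"x":0,"y":0,"z":0,"yaw":0},{"grip":0,"x":0,"y":0,"z":0,"yaw":0},{"grip":0,"x":0,"y":0,"z":0,"yaw":0},{"grip":0,"x":0,"y":0,"z":0,"yaw":0}]' 50 | head -1
python3 -m crank '[{"grip":0,"x":0,"y":0,"z":0,"yaw":0},{"grip":0,"x":0,"y":0,"z":0,"yaw":0},{"grip":0,"x":0,"y":0,"z":0,"yaw":0},{"grip":0,"x":0,"y":0,"z":0,"yaw":0},{"grip":0,"x":0,"y":0,"z":0,"yaw":0}]' 50 | head -1
python3 -m crank '[{"grip":0,"x":0,"y":0,"z":0,"yaw":0},{"grip":0,"x":0,"y":0,"z":0,"yaw":0},{"grip":0,"x":0,"y":0,"z":0,"yaw":0},{"grip":0,"x":0,"y":0,"z":0,"yaw":0},{"grip":0,"x":0,"y":0,"z":0,"yaw":0}]' 50 | head -2
python3 -m crank '[{"grip":0,"x":0,"y":0,"z":0,"yaw":0},{"grip":0,"x":0,"y":0,"z":0,"yaw":0},{"grip":0,"x":0,"y":0,"z":0,"yaw":0},{"grip":0,"x":0,"y":0,"z":0,"yaw":0},{"grip":0,"x":0,"y":0,"z":0,"yaw":0}]' 50 | head -2
python3 scan.py 2>/dev/null | sed -n 3,4p
python3 -m crank '[{"grip":0,"x":0.001,"y":-0.015,"z":-0.001,"yaw":0},{"grip":0,"x":0.002,"y":-0.042,"z":-0.003,"yaw":0},{"grip":0,"x":0.003,"y":-0.075,"z":-0.005,"yaw":0},{"grip":0,"x":0.004,"y":-0.096,"z":-0.006,"yaw":0},{"grip":0,"x":0.004,"y":-0.105,"z":-0.006,"yaw":0}]' 50 | head -2
python3 -m crank '[{"grip":0,"x":0,"y":0,"z":0,"yaw":0},{"grip":0,"x":0,"y":0,"z":0,"yaw":0},{"grip":0,"x":0,"y":0,"z":0,"yaw":0},{"grip":0,"x":0,"y":0,"z":0,"yaw":0},{"grip":0,"x":0,"y":0,"z":0,"yaw":0}]' 50 | head -2
python3 scan.py 2>/dev/null | sed -n 4p; python3 -c "
from workcell import *; print(state()['qpos'].round(1))"
```

```text
time_s: 53.0
ee_pos: [340.6, 303.6, 180.7]
time_s: 53.42
time_s: 53.83
time_s: 54.25
time_s: 54.67
time_s: 55.08
ee_pos: [340.5, 303.6, 180.7]
time_s: 55.5
ee_pos: [340.5, 303.6, 180.7]
hx label [541.7 302.2  67.5] TCP [340.4 303.  180.9] move tool x,y,z -0.1 0.6 -0.2 yaw rad -0.0 | now dist 79.8 beam off [-0.1  0.6 -0.1] angle nan
ob label [546.5 407.2  73.3] TCP [345.2 408.  186.7] move tool x,y,z 3.9 -104.4 -6.0 yaw rad -0.0 | now dist 131.6 beam off [  -4.8 -104.4   -5.9] angle nan
time_s: 55.92
ee_pos: [345.7, 412.5, 186.8]
time_s: 56.33
ee_pos: [345.3, 407.6, 186.9]
ob label [546.5 407.2  73.3] TCP [345.2 408.  186.7] move tool x,y,z -0.1 -0.3 0.2 yaw rad -0.001 | now dist 80.0 beam off [ 0.1 -0.6  0.2] angle nan
[ 48.5  14.8  95.3  -0.   69.9 139. ]
```

```bash
python3 -m crank '[{"grip":0,"x":0,"y":0,"z":0,"yaw":0},{"grip":0,"x":0,"y":0,"z":0,"yaw":0},{"grip":0,"x":0,"y":0,"z":0,"yaw":0},{"grip":0,"x":0,"y":0,"z":0,"yaw":0},{"grip":0,"x":0,"y":0,"z":0,"yaw":0}]' 50 | head -2
python3 -m crank '[{"grip":0,"x":0,"y":0,"z":0,"yaw":0},{"grip":0,"x":0,"y":0,"z":0,"yaw":0},{"grip":0,"x":0,"y":0,"z":0,"yaw":0},{"grip":0,"x":0,"y":0,"z":0,"yaw":0},{"grip":0,"x":0,"y":0,"z":0,"yaw":0}]' 50 | head -1
python3 -m crank '[{"grip":0,"x":0,"y":0,"z":0,"yaw":0},{"grip":0,"x":0,"y":0,"z":0,"yaw":0},{"grip":0,"x":0,"y":0,"z":0,"yaw":0},{"grip":0,"x":0,"y":0,"z":0,"yaw":0},{"grip":0,"x":0,"y":0,"z":0,"yaw":0}]' 50 | head -1
python3 -m crank '[{"grip":0,"x":0,"y":0,"z":0,"yaw":0},{"grip":0,"x":0,"y":0,"z":0,"yaw":0},{"grip":0,"x":0,"y":0,"z":0,"yaw":0},{"grip":0,"x":0,"y":0,"z":0,"yaw":0},{"grip":0,"x":0,"y":0,"z":0,"yaw":0}]' 50 | head -1
python3 -m crank '[{"grip":0,"x":0,"y":0,"z":0,"yaw":0},{"grip":0,"x":0,"y":0,"z":0,"yaw":0},{"grip":0,"x":0,"y":0,"z":0,"yaw":0},{"grip":0,"x":0,"y":0,"z":0,"yaw":0},{"grip":0,"x":0,"y":0,"z":0,"yaw":0}]' 50 | head -1
python3 -m crank '[{"grip":0,"x":0,"y":0,"z":0,"yaw":0},{"grip":0,"x":0,"y":0,"z":0,"yaw":0},{"grip":0,"x":0,"y":0,"z":0,"yaw":0},{"grip":0,"x":0,"y":0,"z":0,"yaw":0},{"grip":0,"x":0,"y":0,"z":0,"yaw":0}]' 50 | head -2
python3 -m crank '[{"grip":0,"x":0,"y":0,"z":0,"yaw":0},{"grip":0,"x":0,"y":0,"z":0,"yaw":0},{"grip":0,"x":0,"y":0,"z":0,"yaw":0},{"grip":0,"x":0,"y":0,"z":0,"yaw":0},{"grip":0,"x":0,"y":0,"z":0,"yaw":0}]' 50 | head -2
python3 scan.py 2>/dev/null | sed -n 4p
python3 -m crank '[{"grip":0,"x":0,"y":0.01,"z":-0.004,"yaw":0},{"grip":0,"x":0,"y":0.035,"z":-0.008,"yaw":0},{"grip":0,"x":0,"y":0.07,"z":-0.012,"yaw":0},{"grip":0,"x":0,"y":0.105,"z":-0.016,"yaw":0},{"grip":0,"x":0,"y":0.14,"z":-0.02,"yaw":0}]' 50 | head -2
python3 -m crank '[{"grip":0,"x":0,"y":0.035,"z":0,"yaw":0},{"grip":0,"x":0,"y":0.07,"z":0,"yaw":0},{"grip":0,"x":0,"y":0.105,"z":0,"yaw":0},{"grip":0,"x":0.005,"y":0.14,"z":0,"yaw":0},{"grip":0,"x":0.015,"y":0.175,"z":0,"yaw":0}]' 50 | head -2
python3 -m crank '[{"grip":0,"x":0.015,"y":0.035,"z":0,"yaw":0.01},{"grip":0,"x":0.03,"y":0.07,"z":0,"yaw":0.025},{"grip":0,"x":0.045,"y":0.105,"z":0,"yaw":0.04},{"grip":0,"x":0.06,"y":0.14,"z":0,"yaw":0.055},{"grip":0,"x":0.075,"y":0.175,"z":0,"yaw":0.066}]' 50 | head -3
python3 -m crank '[{"grip":0,"x":0.01,"y":0.03,"z":0,"yaw":0},{"grip":0,"x":0.02,"y":0.055,"z":0,"yaw":0},{"grip":0,"x":0.022,"y":0.075,"z":0,"yaw":0},{"grip":0,"x":0.022,"y":0.084,"z":0,"yaw":0},{"grip":0,"x":0.022,"y":0.084,"z":0,"yaw":0}]' 50 | head -3
python3 look.py w26
```

```text
time_s: 56.75
ee_pos: [345.3, 408.5, 186.7]
time_s: 57.17
time_s: 57.58
time_s: 58.0
time_s: 58.42
time_s: 58.83
ee_pos: [345.3, 408.6, 186.7]
time_s: 59.25
ee_pos: [345.3, 408.6, 186.7]
ob label [546.5 407.2  73.3] TCP [345.2 408.  186.7] move tool x,y,z -0.1 0.6 0.0 yaw rad -0.0 | now dist 79.9 beam off [0.1 0.6 0.1] angle nan
time_s: 59.67
ee_pos: [343.7, 266.6, 207.0]
time_s: 60.08
ee_pos: [356.4, 91.4, 207.2]
time_s: 60.5
ee_pos: [431.4, -84.4, 207.3]
ee_rot: [180.0, -0.0, -4.3]
time_s: 60.92
ee_pos: [446.8, -169.0, 206.8]
ee_rot: [180.0, 0.0, -4.4]
60.9167 [ 446.8 -169.   206.8] [180.    0.   -4.4] [ 0.   0.2 -1.2] 29.3
```

All four scanned. Laying the wand back: nose onto the pad first, then lowering the tail with a light grip.

```bash
python3 -m crank '[{"grip":0,"x":0.004,"y":0.001,"z":0.02,"yaw":0},{"grip":0,"x":0.008,"y":0.003,"z":0.045,"yaw":0},{"grip":0,"x":0.008,"y":0.003,"z":0.075,"yaw":0},{"grip":0,"x":0.008,"y":0.003,"z":0.098,"yaw":0},{"grip":0,"x":0.008,"y":0.003,"z":0.11,"yaw":0}]' 50 
python3 -m crank '[{"grip":0,"x":0,"y":0,"z":0,"yaw":0},{"grip":0,"x":0,"y":0,"z":0,"yaw":0},{"grip":0,"x":0,"y":0,"z":0.003,"yaw":0},{"grip":0,"x":0,"y":0,"z":0.006,"yaw":0},{"grip":0,"x":0,"y":0,"z":0.009,"yaw":0}]' 50 
python3 -m crank '[{"grip":0,"x":0,"y":0,"z":0.001,"yaw":0},{"grip":0,"x":0,"y":0,"z":0.002,"yaw":0},{"grip":0,"x":0,"y":0,"z":0.003,"yaw":0},{"grip":0,"x":0,"y":0,"z":0.003,"yaw":0},{"grip":0,"x":0,"y":0,"z":0.003,"yaw":0}]' 50
```

```text
time_s: 61.38
ee_pos: [453.0, -168.5, 94.3]
ee_rot: [-179.9, 0.3, -4.1]
force: [-1.0, -1.0, -1.6]
gripper_width: 29.7
gripper_force: 50.0
time_s: 61.8
ee_pos: [456.1, -171.0, 88.6]
ee_rot: [180.0, -0.1, -4.2]
force: [0.2, -0.3, -1.4]
gripper_width: 29.5
gripper_force: 50.0
time_s: 62.22
ee_pos: [455.3, -171.1, 84.8]
ee_rot: [180.0, -0.0, -4.2]
force: [0.1, 0.0, -1.5]
gripper_width: 29.7
gripper_force: 50.0
```

```bash
python3 -m crank '[{"grip":0,"x":0,"y":0.001,"z":0.001,"yaw":0},{"grip":0,"x":0,"y":0.001,"z":0.001,"yaw":0},{"grip":0,"x":0,"y":0.001,"z":0.001,"yaw":0},{"grip":0,"x":0,"y":0.001,"z":0.001,"yaw":0},{"grip":0,"x":0,"y":0.001,"z":0.001,"yaw":0}]' 3 
python3 -m crank '[{"grip":0,"x":-0.005,"y":0,"z":0.006,"yaw":0},{"grip":0,"x":-0.009,"y":0,"z":0.012,"yaw":0},{"grip":0,"x":-0.014,"y":0,"z":0.019,"yaw":0},{"grip":0,"x":-0.018,"y":0,"z":0.025,"yaw":0},{"grip":0,"x":-0.022,"y":0,"z":0.031,"yaw":0}]' 3
python3 -m crank '[{"grip":0,"x":-0.005,"y":0,"z":0.009,"yaw":0},{"grip":0,"x":-0.009,"y":0,"z":0.018,"yaw":0},{"grip":0,"x":-0.013,"y":0,"z":0.027,"yaw":0},{"grip":0,"x":-0.015,"y":0,"z":0.035,"yaw":0},{"grip":0,"x":-0.016,"y":0,"z":0.04,"yaw":0}]' 3
python3 -m crank '[{"grip":0,"x":-0.002,"y":0,"z":0.005,"yaw":0},{"grip":0,"x":-0.003,"y":0,"z":0.01,"yaw":0},{"grip":0,"x":-0.003,"y":0,"z":0.014,"yaw":0},{"grip":0,"x":-0.003,"y":0,"z":0.017,"yaw":0},{"grip":0,"x":-0.003,"y":0,"z":0.018,"yaw":0}]' 3
python3 look.py w27; python3 wand.py w27; python3 pitch.py w27 | grep -v '^[1-4][05]\|^50'
```

```text
time_s: 62.63
ee_pos: [455.3, -172.1, 83.9]
ee_rot: [180.0, -0.0, -4.2]
force: [-0.2, -0.0, -0.8]
gripper_width: 29.8
gripper_force: 3.0
time_s: 63.05
ee_pos: [432.5, -170.3, 51.8]
ee_rot: [-180.0, 0.0, -4.2]
force: [0.4, -0.3, -0.5]
gripper_width: 29.9
gripper_force: 3.0
time_s: 63.47
ee_pos: [416.1, -168.9, 11.6]
ee_rot: [-180.0, 0.1, -4.2]
force: [0.1, -0.4, -0.5]
gripper_width: 29.9
gripper_force: 3.0
time_s: 63.88
ee_pos: [414.4, -169.0, -5.4]
ee_rot: [-180.0, 0.0, -4.2]
force: [-0.8, 1.3, 4.1]
gripper_width: 30.2
gripper_force: 3.0
63.8833 [ 414.4 -169.    -5.4] [-180.     0.    -4.2] [-0.8  1.3  4.1] 30.2
axis deg -3.85 y at x=500 -174.5 far end [ 533.4 -177.    33. ] near [ 414.4 -168.5   33. ] rows 10 306 [np.int64(76), np.int64(63)]
origin from far end [ 493.5 -174.3]
0 [[322.0, 4.0], [322.0, -163.0], [322.0, -49.0]]
5 [[321.0, 11.0], [321.0, -134.0], [321.0, -36.0]]
col 320 [(0, 38), (8, 22), (16, 189), (24, 207), (32, 207), (40, 208), (48, 207), (56, 206), (64, 207), (72, 207), (80, 205), (88, 207), (96, 206), (104, 206), (112, 206), (120, 205), (128, 206), (136, 205), (144, 126), (152, 125), (160, 126), (168, 126), (176, 126), (184, 127), (192, 125), (200, 125), (208, 125), (216, 125), (224, 124), (232, 124), (240, 124), (248, 123), (256, 123), (264, 122), (272, 122)]
red 0 None
```

```bash
python3 -m crank '[{"grip":0.034,"x":0,"y":0,"z":0,"yaw":0},{"grip":0.04,"x":0,"y":0,"z":0,"yaw":0},{"grip":0.05,"x":0,"y":0,"z":0,"yaw":0},{"grip":0.06,"x":0,"y":0,"z":0,"yaw":0},{"grip":0.06,"x":0,"y":0,"z":0,"yaw":0}]' 20
python3 -m crank '[{"grip":0.06,"x":0,"y":0,"z":-0.02,"yaw":0},{"grip":0.06,"x":0,"y":0,"z":-0.06,"yaw":0},{"grip":0.06,"x":0,"y":0,"z":-0.1,"yaw":0},{"grip":0.06,"x":0,"y":0,"z":-0.14,"yaw":0},{"grip":0.06,"x":0,"y":0,"z":-0.18,"yaw":0}]'
python3 -m crank '[{"grip":0.06,"x":0,"y":0,"z":-0.03,"yaw":0},{"grip":0.06,"x":0,"y":0,"z":-0.05,"yaw":0},{"grip":0.06,"x":0,"y":0,"z":-0.06,"yaw":0},{"grip":0.06,"x":0,"y":0,"z":-0.06,"yaw":0},{"grip":0.06,"x":0,"y":0,"z":-0.06,"yaw":0}]'
python3 -m crank '[{"grip":0.06,"x":0,"y":0,"z":0,"yaw":0},{"grip":0.06,"x":0,"y":0,"z":0,"yaw":0},{"grip":0.06,"x":0,"y":0,"z":0,"yaw":0},{"grip":0.06,"x":0,"y":0,"z":0,"yaw":0},{"grip":0.06,"x":0,"y":0,"z":0,"yaw":0}]'
python3 look.py w28; python3 wand.py w28
python3 - <<'E'
from h import *
t=grab_frame("top")[:,:,::-1]; cv2.imwrite('pics/top28.png',t); t0=cv2.imread('pics/top0.png')
for nm,b,hc in (("sq",157.5,50),("rd",52.5,48),("hx",-52.5,50),("ob",-157.5,57)):
    P=np.array([20,b,22.])+hc*u_+8*n_; q=proj("top",stand([P]))[0]; x,y=q.round().astype(int)
    pat=t[y-9:y+10,x-16:x+17].astype(float); m=(pat.max(2)-pat.min(2))<35; yy,xx=np.nonzero(m); print(nm,m.sum(),(xx.mean()-16).round(1),(yy.mean()-9).round(1))
for nm,(x,y),r in [("teapot",(334,165),38),("cup_a",(285,200),14),("cup_b",(299,319),14),("bowls",(204,181),26),("jar",(427,197),15),("spoon",(238,306),34),("flat",(256,173),18),("g1",(503,250),20),("g2",(507,305),18)]:
    a=t0[y-r:y+r,x-r:x+r].astype(int); b=t[y-r:y+r,x-r:x+r].astype(int); print(nm,"changed px frac",(np.abs(a-b).max(2)>40).mean().round(3))
E
```

```text
time_s: 64.35
ee_pos: [414.5, -169.1, -5.1]
ee_rot: [180.0, -0.0, -4.2]
force: [0.5, 0.3, -0.9]
gripper_width: 57.7
gripper_force: 0.0
time_s: 64.77
ee_pos: [413.9, -168.8, 176.8]
ee_rot: [180.0, -0.0, -4.2]
force: [1.1, -0.7, -1.0]
gripper_width: 59.9
gripper_force: 0.0
time_s: 65.18
ee_pos: [413.9, -168.8, 233.9]
ee_rot: [-180.0, 0.1, -4.2]
force: [-0.7, -0.4, -0.5]
gripper_width: 60.1
gripper_force: 0.0
time_s: 65.6
ee_pos: [414.2, -168.9, 234.2]
ee_rot: [-180.0, 0.1, -4.2]
force: [0.1, -0.2, 0.6]
gripper_width: 60.1
gripper_force: 0.0
65.6 [ 414.2 -168.9  234.2] [-1.8e+02  1.0e-01 -4.2e+00] [ 0.1 -0.2  0.6] 60.1
axis deg -4.12 y at x=500 -174.3 far end [ 533.5 -176.6   33. ] near [ 411.1 -167.6   33. ] rows 90 212 [np.int64(29), np.int64(27)]
origin from far end [ 493.6 -173.7]
sq 128 -0.6 -0.5
rd 166 -0.3 0.6
hx 176 -0.6 0.4
ob 279 -0.1 0.2
teapot changed px frac 0.0
cup_a changed px frac 0.0
cup_b changed px frac 0.0
bowls changed px frac 0.0
jar changed px frac 0.0
spoon changed px frac 0.012
flat changed px frac 0.0
g1 changed px frac 0.368
g2 changed px frac 0.257
```

Wand is 2–3 mm from the pad centre and aligned, and the crockery pixels are unchanged. The green discs' patches changed, probably the arm's shadow, so I check their positions.

Run:
```python
from h import *
for n in ('top0','top28','scene0'):
    t=cv2.imread(f'pics/{n}.png').astype(int); g=((t[...,1]-t[...,2]>35)&(t[...,1]-t[...,0]>15)).astype(np.uint8)
    k,l,st,ce=cv2.connectedComponentsWithStats(g); print(n,[(int(st[i][4]),ce[i].round(1).tolist()) for i in range(1,k) if st[i][4]>40])
s=grab_frame("scene")[:,:,::-1]; cv2.imwrite('pics/scene28.png',s); t=s.astype(int); g=((t[...,1]-t[...,2]>35)&(t[...,1]-t[...,0]>15)).astype(np.uint8)
k,l,st,ce=cv2.connectedComponentsWithStats(g); print('scene28',[(int(st[i][4]),ce[i].round(1).tolist()) for i in range(1,k) if st[i][4]>40])
```

```text
top0 [(107, [502.2, 249.5]), (104, [506.5, 309.2])]
top28 []
scene0 [(559, [87.2, 291.3]), (707, [112.2, 341.6])]
scene28 [(55, [464.3, 3.5]), (150, [81.0, 290.5]), (152, [96.2, 290.6]), (703, [112.3, 342.3])]
```

Run:
```python
from h import *
for n in ('top0','top16','top28','scene0','scene16','scene28'):
    t=cv2.imread(f'pics/{n}.png'); h=cv2.cvtColor(t,cv2.COLOR_BGR2HSV); g=((h[...,0]>50)&(h[...,0]<80)&(h[...,1]>120)&(h[...,2]>20)).astype(np.uint8)
    k,l,st,ce=cv2.connectedComponentsWithStats(g); print(n,[(int(st[i][4]),ce[i].round(1).tolist(),st[i][:4].tolist(),h[...,2][l==i].mean().round()) for i in range(1,k) if st[i][4]>50])
```

```text
top0 [(92, [632.1, 227.3], [624, 221, 16, 14], np.float64(42.0)), (689, [624.8, 256.3], [601, 234, 39, 41], np.float64(50.0)), (152, [503.0, 250.3], [486, 248, 35, 6], np.float64(78.0)), (119, [506.6, 308.2], [493, 294, 26, 26], np.float64(83.0)), (389, [9.7, 406.9], [0, 391, 23, 32], np.float64(35.0))]
top16 [(81, [632.3, 227.5], [626, 221, 14, 15], np.float64(45.0)), (755, [623.9, 256.1], [601, 235, 39, 40], np.float64(53.0)), (78, [508.2, 250.4], [494, 248, 27, 7], np.float64(52.0)), (107, [506.0, 308.0], [493, 294, 26, 26], np.float64(51.0)), (414, [10.5, 406.6], [0, 391, 26, 33], np.float64(36.0)), (69, [4.0, 429.3], [0, 422, 11, 18], np.float64(26.0))]
top28 [(829, [625.1, 252.1], [602, 221, 38, 54], np.float64(52.0)), (83, [508.7, 250.3], [497, 248, 24, 6], np.float64(52.0)), (102, [506.6, 307.8], [493, 294, 26, 26], np.float64(52.0)), (379, [9.4, 407.0], [0, 392, 23, 32], np.float64(37.0)), (58, [3.6, 427.8], [0, 420, 10, 16], np.float64(26.0))]
scene0 [(682, [461.0, 12.3], [447, 0, 31, 28], np.float64(48.0)), (199, [512.0, 4.8], [500, 0, 30, 16], np.float64(38.0)), (589, [87.9, 292.2], [77, 272, 25, 42], np.float64(66.0)), (759, [112.7, 342.6], [91, 328, 45, 31], np.float64(65.0))]
scene16 [(688, [460.9, 12.3], [446, 0, 31, 28], np.float64(50.0)), (188, [512.4, 4.6], [502, 0, 28, 16], np.float64(40.0)), (595, [87.8, 292.1], [77, 272, 25, 42], np.float64(55.0)), (772, [112.3, 342.9], [90, 329, 46, 30], np.float64(59.0))]
scene28 [(687, [461.0, 12.4], [446, 0, 31, 28], np.float64(49.0)), (197, [512.0, 4.8], [500, 0, 30, 16], np.float64(40.0)), (596, [87.9, 292.1], [77, 272, 25, 42], np.float64(55.0)), (775, [112.4, 342.8], [90, 329, 46, 30], np.float64(60.0))]
```

The green discs haven't moved, it was only shading. Handing in.

```bash
python3 -c "
from workcell import *
print(job_done())"
```

```text
the job is handed in; nothing more can be done
None
```

The job is handed in (no verdict was returned): all four coasters lean in their own bays with labels out, scanned in order from about 8 cm for over 2 s each, and the wand is back within about 3 mm of the pad's centre, nose the same way, with nothing else visibly moved.

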